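Check the vacuum pump's oil with its dipstick

TASK

Check the oil of the bench vacuum pump: take the wiped dipstick from the drip mat by its red handle, push it down the pump's slanting brass dipstick tube until its black collar stops squarely on the mouth, pause there for about half a second, then draw it right out again. Present it for reading: hold it still and level, marked face up, with its tip over the drip mat and at least a hand's width above it. Finish while still holding it there, and leave the bottle, the jar and the tube rack as they stand.

Things in the scene. Friction and masses are not known exactly. Their poses are not given: they have to be found in the camera images.
- dipstick: Loose dipstick, 205 mm, 60 g, balanced in its handle. Origin on its axis in the collar's seating face; +x runs to the tip, +z is the marked face's normal (up at the start). Stem: 8 mm round, rounded end, x 0 to 135 mm, black hatching on +z near the tip. Black collar: 24 mm diameter, x -6 to 0. Red handle: bar x -70 to -6, 16 mm wide (y), 24 mm high (z). It lies with its axis 12 mm above the mat.
- stick_tip (a point): The dipstick's tip, on the axis, 135 mm from the collar's seating face. Axes as the dipstick's.
- stick_handle (a point): Middle of the red handle, on the axis, 38 mm behind the collar's seating face (x = -38 mm). Axes as the dipstick's.
- dip_tube: Brass dipstick tube on the pump. Origin: centre of its open mouth, 160 mm above the bench; +z points out of the mouth along the tube, 40 degrees above level, away from the pump. Rim 25 mm outside, opening 18 mm, narrowing within 14 mm to a 12.5 mm bore, 78 mm long, open into the hollow oil case: the stem enters all 135 mm and the collar rests flat on the rim. 65 mm sticks out of the case.
- pump: Fixed vacuum pump. Origin: on the bench under the centre of its blue oil case, 120 (x) by 130 (y) by 148 mm high. The tube leaves the -y side, its mouth 115 mm from the origin along -y. Grey motor towards +x up to x = 285 mm, 153 mm high; terminal box and carrying handle above it up to 191 mm, at x = 79 to 235 mm. Flange and exhaust cap on the case up to 180 mm high, on the +y side.
- drip_mat: Pale blue-green drip mat fixed on the bench, 220 mm (x) by 280 mm (y), 3 mm thick. Origin: centre of its underside.
- oil_bottle: Bystander: amber oil bottle, 66 mm in diameter, 150 mm high, standing. Origin: centre of its underside.
- grease_jar: Bystander: white jar with a blue lid, 60 mm in diameter, 60 mm high, standing. Origin: centre of its underside.
- tube_rack: Bystander: brass rack with five red-capped tubes, 50 mm (x) by 126 mm (y), 130 mm high, standing. Origin: centre of its underside.
Things that resemble listed ones, but are neither listed nor needed, are in the scene too. Leave any orange or purple look-alike of the dipstick alone.

How it is judged:
On the way, in this order (a step that is already met when the one before it is completed fails the run):
1. the dipstick is fully in: its collar rests squarely on the mouth of the dipstick tube (distance between dipstick and dip_tube below 0.005 m and z of dipstick in the frame of dip_tube below 0.0035 m and angle between the x axis of dipstick and the z axis of dip_tube, either way round below 0.1 rad), for 0.3 s.
2. the dipstick is drawn right out: its tip is at least 20 mm outside the mouth, the handle held in the fingers (z of stick_tip in the frame of dip_tube above 0.02 m and contact force between the fingers and dipstick above 0.5 N), for 0.1 s.
At the end, for the whole second after the job is handed in: The dipstick is held still in the fingers and touches nothing else; its axis is level within 8 degrees, its marked face up within 15 degrees, its tip is above the drip mat's outline and it is at least 75 mm up (contact force between the fingers and dipstick above 0.5 N and angle between dipstick's own x axis and vertical between 1.431 and 1.711 rad and angle between dipstick's own z axis and vertical below 0.26 rad and x of stick_tip in the frame of drip_mat between -0.11 and 0.11 m and y of stick_tip in the frame of drip_mat between -0.14 and 0.14 m and z of stick_tip in the frame of drip_mat above 0.075 m and height (world z) of dipstick above 0.075 m and linear speed of dipstick below 0.03 m/s and angular speed of dipstick below 0.3 rad/s and contact force between dipstick and pump below 0.05 N and contact force between dipstick and drip_mat below 0.05 N and contact force between dipstick and oil_bottle below 0.05 N and contact force between dipstick and grease_jar below 0.05 N and contact force between dipstick and tube_rack below 0.05 N); the arm keeps its last pose, push and grip.
It fails at once if the oil bottle is shifted by more than 20 mm or tipped (distance of oil_bottle from where it was at the start of the episode above 0.02 m or angle between oil_bottle's own z axis and vertical above 0.2 rad).
It fails at once if the grease jar is shifted by more than 20 mm or tipped (distance of grease_jar from where it was at the start of the episode above 0.02 m or angle between grease_jar's own z axis and vertical above 0.2 rad).
It fails at once if the tube rack is shifted by more than 20 mm or tipped (distance of tube_rack from where it was at the start of the episode above 0.02 m or angle between tube_rack's own z axis and vertical above 0.2 rad).
It also fails if it takes over 61 s, if anything falls off the work surface, if the arm or the gripper's body presses on something with over 40 N, if the wrist force passes 120 N, or if a joint passes its speed limit or range.

ROBOT

A 6-joint arm with a two-finger parallel gripper is mounted at the origin on the work surface. World frame = base frame: x ahead of the robot, y to its left, z up, the work surface at z = 0. Lengths are in m, angles in rad, forces in N, time in s.
With the tool pointing down it reaches from about 0.35 to 0.775 m from the base axis. Payload 7.3 kg.
Tool frame: the origin (TCP) lies at the very end of the fingers, on their centre line; the grasp point (between the pads) lies grip_point_offset behind it (grip_point_offset is the distance from the TCP to the grasp point, in m); z points along the fingers, y is the direction in which the jaws open and shut (so a half turn about z gives the same grasp; the last joint's range is limited). The gripper opens to 92 mm and grips with 3 to 60 N. Pads are 19 mm wide; open, the fingers measure 130 mm over their backs; the gripper's body (75 mm by 190 mm) begins 47 mm behind the grasp point.
Start: joints at [-0.146, 0.342, 1.524, -0, 1.275, -0.146], TCP at [0.525, 0, 0.227] pointing down, gripper open.
Joint ranges: [-2.53, 2.53], [-0.77, 2.02], [0.04, 2.7], [-1, 4.14], [0.28, 2.66], [-3.11, 3.11]. Speed limits (rad/s): [2.57, 2.57, 3.14, 3.14, 3.14, 3.14].

INTERFACE

Orientations are given as [roll, pitch, yaw] about the fixed x, y, z axes, in that order (R = Rz(yaw) Ry(pitch) Rx(roll)).
In Python, from cell import * gives the robot as it stands.
- The arm moves only by the shell command python3 -m inch 'ROWS' [OPENING] [FORCE]. ROWS is JSON, a list that holds one entry, the list of rows, each a list of 4 numbers: the shift along the tool's x, y, z in mm, then the turn about the tool's z in rad. In form: [[[x, y, z, roll], ...]]. A call has 1 to 10 rows; each row shifts and turns the commanded pose from where the row before left it, along the tool's axes as they then stand; what a row does not reach is not made up. A row lasts 1/8 s, in which the tool goes at most 62.5 mm and 10.7 degrees, less where a joint would pass 70% of its speed; a pose out of reach is approached as far as the arm can. A call with a gripper value outside its range is refused whole. OPENING is the closure, from -1 (fully open) to 1 (shut), set as the call begins (- or left out, the last holds). The fingers move at their own pace and stop on an object; FORCE is the grip in N (left out, the last holds). Time passes only in rows, so rows that do not move let the fingers close. It gives the time, the measured TCP pose, the force and the opening at its end, in the units of the state.
- observe(): the state, without advancing time (a new reading comes with each control period).
- read_camera(name): name is "scene" or "side" or "wrist"; returns a dict with "img" (400x640x3 uint8, blue, green, red), "fx", "fy", "cx", "cy" (pixels), "eye" and "rotation" of the camera in the world; the wrist camera has in their place "T_tool_cam" (4x4, takes a point from camera to tool coordinates, whose origin is the TCP and whose axes are the flange's). Camera axes: x right, y down, z forward; pixel columns grow to the right and rows downward; lengths in m; the calibration is good to about 2 mm. A picture is of the moment at which its call begins: read the wrist's pose just before it. There is no depth.
- hand_in(): hands the job in, once; it reports no verdict.
Trained networks look in the newest picture that a camera, given by its name, has taken for a name from the list of things; names that differ only in an ending like _2 or _b are one class to them, and where a whole thing is asked for, a point or a joint stands for the part that bears it (a point fixed in the world has none). Each returns a list of dicts, best first, with "conf" (0 to 1); they miss things now and then, are a little off and sometimes report something else, mostly with a low value. They report only what shows in the picture. A call takes as long as a camera call. They do not tell look-alikes from the thing itself.
- boxes_of(camera, label): "at" ([row, column] in pixels, amid what is visible of it).
- place_of(camera, label): "at" ([row, column] in pixels: a listed point, or the origin of a listed thing).
The state is a dict: "time": time; "qpos": joint angles; "qvel": joint speeds; "joint_efforts": joint torques, N m; "tool_pos": TCP position; "tool_rot": TCP orientation; "contact_force": force on the tool from outside, world axes, zero at the start; "torque": the same for the moment, N m; "opening": finger opening in m.
Only numpy, scipy, OpenCV 4.12 (cv2) and the standard library are available. Lean on these libraries where they do the work, as an engineer would, in place of code of your own. Each camera call takes 0.05 s, during which the arm holds its last target. There are 200 camera calls.

## Working session

There is one attempt and no reset: what is moved stays moved. The work goes in short steps, Python scripts to look and compute and a shell command to move; the robot and the scene stay as the last step left them, time stands still between calls to the robot, and variables do not carry over. Pictures are saved under pics/ and viewed, about 8 in all and at most 12, crops included, and the job is handed in when it is done.

```bash
mkdir -p pics; ls; python3 - <<'E'
from cell import *
import cv2
s=observe();print(s)
for c in ["scene","side","wrist"]:
    d=read_camera(c);cv2.imwrite(f"pics/{c}0.png",d["img"])
    print(c,{k:(v.tolist() if hasattr(v,'tolist') else v) for k,v in d.items() if k!="img"})
    for l in ["dipstick","stick_tip","stick_handle","dip_tube","pump","drip_mat","oil_bottle","grease_jar","tube_rack"]:
        print(l,[(p['at'],round(p['conf'],2)) for p in place_of(c,l)][:4])
E
```

```text
pics
{'time': 0.0, 'qpos': array([-1.45991942e-01,  3.42744298e-01,  1.52501202e+00, -2.84176358e-05,
        1.27540977e+00, -1.45990643e-01]), 'qvel': array([ 1.11179141e-04,  1.46546873e-06,  4.08534683e-04, -9.18114886e-04,
        3.27261769e-04,  6.65026720e-04]), 'joint_efforts': array([ 7.61924657e-04, -4.31245601e+01, -2.44219762e+01,  7.17750052e-02,
        5.59406646e-02, -1.04314388e-04]), 'tool_pos': array([5.24590084e-01, 7.80214653e-05, 2.26035517e-01]), 'tool_rot': array([-3.14003201e+00, -2.02006348e-04,  1.57080316e+00]), 'contact_force': array([0.52504341, 0.99671601, 0.11548671]), 'torque': array([-0.03403743,  0.0063779 , -0.00673151]), 'opening': 0.09150202679540384}
scene {'fx': 373.56385262215633, 'fy': 373.56385262215633, 'cx': 322.63106681108746, 'cy': 203.15994470209765, 'eye': [0.8970114823862032, -0.7310865589845092, 0.8145145408022589], 'rotation': [-2.311265257388791, -0.010973069598307683, 0.5577881830865605]}
dipstick [([280.8, 309.4], 0.84), ([388.7, 273.2], 0.71), ([230.1, 208.3], 0.56)]
stick_tip [([257.9, 350.4], 0.56), ([260.7, 193.0], 0.5)]
sti
[... 888 characters left out ...]
[([230.1, 348.5], 0.78)]
oil_bottle [([195.3, 408.7], 0.83)]
grease_jar [([153.6, 341.0], 0.89)]
tube_rack [([169.4, 373.3], 0.78)]
wrist {'fx': 350.965988284407, 'fy': 350.965988284407, 'cx': 327.820509030659, 'cy': 199.49663303448787, 'T_tool_cam': [[-0.0003879348576171762, -0.9620722871432313, -0.2727943617773929, 0.07350363703919854], [0.9999989858004876, 6.072770498837254e-07, -0.001424218250196847, -0.00059781849883489], [0.0013703665711132292, -0.27279463761338874, 0.9620713111744046, -0.15734027951246235], [0.0, 0.0, 0.0, 1.0]]}
dipstick []
stick_tip []
stick_handle []
dip_tube []
pump []
drip_mat [([335.9, 340.3], 0.59)]
oil_bottle []
grease_jar [([163.0, 543.7], 0.74)]
tube_rack []
```

```bash
cat > h.py <<'E'
import numpy as np, cv2
from cell import *
from scipy.spatial.transform import Rotation as Ro
def cam(d,s=None):
    if "eye" in d: return np.array(d["eye"]),Ro.from_euler('xyz',d["rotation"]).as_matrix()
    T=np.array(d["T_tool_cam"]);R=Ro.from_euler('xyz',s["tool_rot"]).as_matrix()
    return R@T[:3,3]+s["tool_pos"],R@T[:3,:3]
def ray(d,at,s=None):
    e,R=cam(d,s);v=R@np.array([(at[1]-d["cx"])/d["fx"],(at[0]-d["cy"])/d["fy"],1]);return e,v/np.linalg.norm(v)
def onz(d,at,z,s=None):
    e,v=ray(d,at,s);return e+v*(z-e[2])/v[2]
def tri(rs):
    A=0;b=0
    for e,v in rs:
        P=np.eye(3)-np.outer(v,v);A=A+P;b=b+P@e
    x=np.linalg.solve(A,b);return x,[np.linalg.norm((np.eye(3)-np.outer(v,v))@(x-e)) for e,v in rs]
def proj(d,p,s=None):
    e,R=cam(d,s);q=R.T@(np.asarray(p)-e);return np.array([d["cy"]+d["fy"]*q[1]/q[2],d["cx"]+d["fx"]*q[0]/q[2]])
E
python3 - <<'E'
from h import *
np.set_printoptions(precision=3,suppress=True)
a=read_camera("scene");b=read_camera("side")
for n,p,q in [("tube",(140.1,353.8),(138.2,218.5)),("pump",(168.8,372),(158.8,213.1)),("mat",(269.1,308.6),(230.1,348.5)),("bottle",(317.3,372.4),(195.3,408.7)) ,("jar",(250.3,416.3),(153.6,341)),("rack",(280.6,408.1),(169.4,373.3)),("stickA",(280.8,309.4),(233,359)),("hA",(280.6,289.2),(244.2,362.9)),("tipA",(257.9,350.4),(195.1,344.2)),("hB",(393,253.8),(283.3,472.5)),("hC",(216.7,213.4),(320,248.2))]:
    print(n,*tri([ray(a,p),ray(b,q)]))
v=np.vstack([a["img"],b["img"]])
cv2.imwrite("pics/both.png",cv2.resize(v,(480,600)))
E
```

```text
tube [0.453 0.18  0.164] [np.float64(0.0004787395309568741), np.float64(0.0004787395309568354)]
pump [ 0.48   0.298 -0.008] [np.float64(0.00394500464662712), np.float64(0.003945004646627037)]
mat [ 0.545 -0.219  0.01 ] [np.float64(0.0019213232543212454), np.float64(0.0019213232543212793)]
bottle [ 0.755 -0.265  0.016] [np.float64(0.0015274573752035942), np.float64(0.0015274573752035014)]
jar [ 0.765 -0.002  0.009] [np.float64(0.0010194396559292265), np.float64(0.0010194396559293933)]
rack [ 0.784 -0.115  0.005] [np.float64(0.004274948908015214), np.float64(0.004274948908015254)]
stickA [ 0.563 -0.242 -0.001] [np.float64(0.002751596338527388), np.float64(0.002751596338527498)]
hA [ 0.528 -0.282  0.021] [np.float64(0.0032102786046183623), np.float64(0.003210278604618478)]
tipA [ 0.625 -0.135  0.022] [np.float64(0.0016443687865441584), np.float64(0.0016443687865442143)]
hB [ 0.625 -0.541  0.008] [np.float64(0.0032737909529843416), np.float64(0.003273790952983913)]
hC [ 0.197 -0.218  0.018] [np.float64(0.0007280419331621088), np.float64(0.0007280419331621589)]
```

View pics/scene0.png

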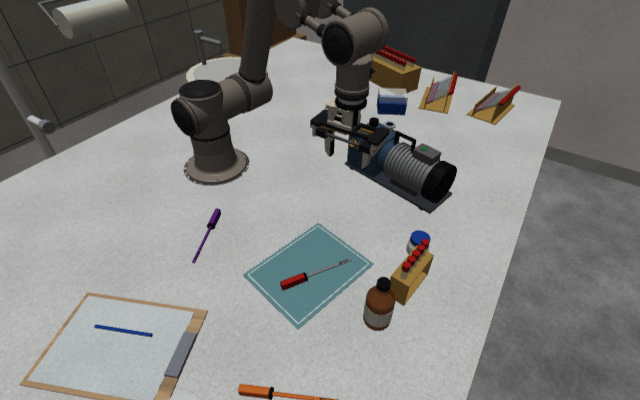

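View pics/side0.png

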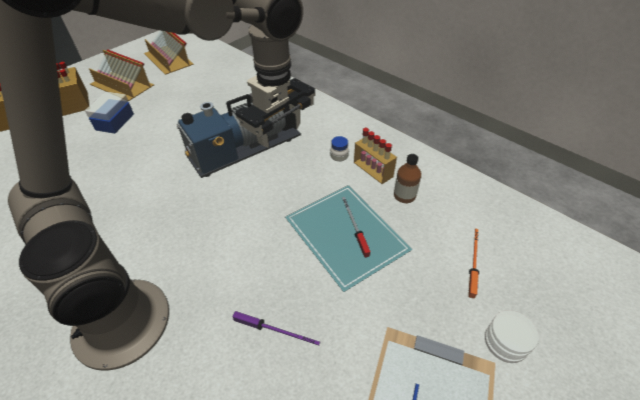

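The red-handled stick on the mat (scene 280,289; side 244,363) is the dipstick. The purple one (scene 217,213) and the orange one (scene 393,254) are look-alikes and stay put. I'll move over the mat for a wrist close-up.

```bash
python3 -m inch '[[[-56,0,0,0],[-56,0,0,0],[-56,0,0,0],[-56,0,0,0],[-36,0,0,0],[0,0,0,0.18],[0,0,0,0.18],[0,0,0,0.18],[0,0,0,0],[0,0,0,0]]]' -1
python3 - <<'E'
from h import *
np.set_printoptions(precision=4,suppress=True)
import cell;print("gpo",getattr(cell,"grip_point_offset",None))
s=observe();d=read_camera("wrist");print(s["tool_pos"],s["tool_rot"],s["time"])
cv2.imwrite("pics/w1.png",d["img"])
for l,z in [("stick_tip",.015),("stick_handle",.015),("dipstick",.015),("drip_mat",0)]:
    print(l,[(p["at"],round(p["conf"],2),onz(d,p["at"],z,s)) for p in place_of("wrist",l)])
a=read_camera("scene");print([(p["at"],round(p["conf"],2)) for p in place_of("scene","dip_tube")]);cv2.imwrite("pics/s1.png",a["img"])
b=read_camera("side");print([(p["at"],round(p["conf"],2)) for p in place_of("side","dip_tube")])
# zoom crops of the tube
u=np.hstack([cv2.resize(a["img"][90:190,310:410],(400,400)),cv2.resize(b["img"][90:190,170:270],(400,400))]);cv2.imwrite("pics/tube1.png",u)
E
```

```text
time: 2.85
tool_pos: [0.525, -0.2599, 0.2267]
tool_rot: [3.142, -0.0, 1.034]
contact_force: [-1.0, 0.3, -0.0]
opening: 0.0918
gpo 0.0188
[ 0.525  -0.2599  0.2267] [ 3.1416 -0.      1.0344] 2.85
stick_tip [([210.6, 619.0], 0.8, array([ 0.7774, -0.4617,  0.015 ])), ([2.0, 350.8], 0.72, array([ 0.6255, -0.1315,  0.015 ])), ([347.0, 195.2], 0.52, array([ 0.269 , -0.3662,  0.015 ]))]
stick_handle []
dipstick [([144.1, 345.6], 0.57, array([ 0.5548, -0.2444,  0.015 ]))]
drip_mat [([125.2, 319.0], 0.94, array([ 0.54  , -0.2143,  0.    ]))]
[([141.2, 350.5], 0.4)]
[([141.3, 218.7], 0.57)]
```

View pics/w1.png

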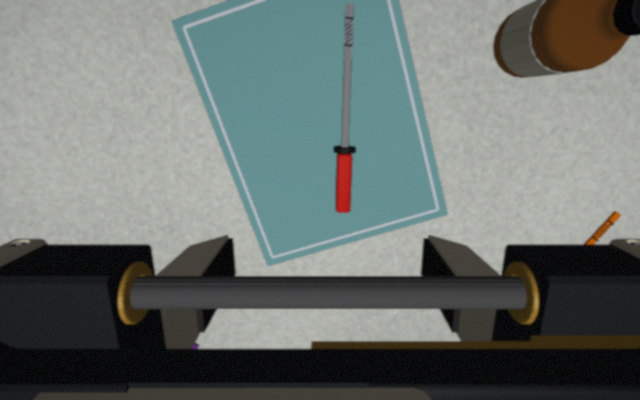

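View pics/tube1.png

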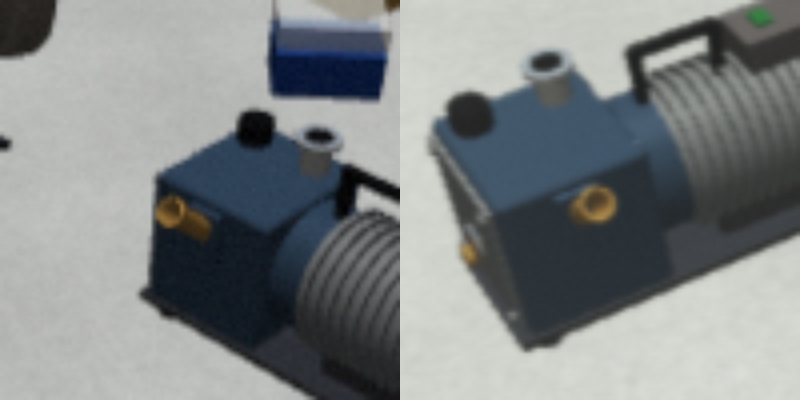

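Wrist view: red handle centre at about (183,344), collar (150,345), tip (2,350), and the handle is clearly red. The tube crops put the mouth at about scene (143,352) and side (141,219.5). Next I'll compute the grasp and the pump yaw.

```bash
python3 - <<'E'
from h import *
np.set_printoptions(precision=4,suppress=True)
s=observe();w=read_camera("wrist");a=read_camera("scene");b=read_camera("side")
hsv=cv2.cvtColor(w["img"],cv2.COLOR_BGR2HSV)
m=(((hsv[...,0]<8)|(hsv[...,0]>172))&(hsv[...,1]>150)&(hsv[...,2]>80)).astype(np.uint8)
n,l,st,ce=cv2.connectedComponentsWithStats(m);i=1+np.argmax(st[1:,4]);print(st[i])
c=ce[i][::-1]
H=onz(w,c,.020,s);T=onz(w,(3,350),.016,s);C=onz(w,(149,344.7),.02,s)
print("handle",H,"tip",T,"coll",C,"yaw",np.arctan2(*(T-C)[[1,0]]), np.linalg.norm(T-H))
R=Ro.from_euler('xyz',s["tool_rot"]).as_matrix()
print("tool-frame shift mm",1e3*R.T@(H-s["tool_pos"]))
for p,q in [((141.2,350.5),(141.3,218.7)),((143,352.5),(141,219.5))]:print("mouth",*tri([ray(a,p),ray(b,q)]), onz(a,p,.16),onz(b,q,.16))
P,Q=onz(b,(145,192.5),.148),onz(b,(127.5,230),.148);print("edge",P,Q,np.arctan2(*(Q-P)[[1,0]]))
P,Q=onz(a,(90+175/4,310+160/4),.148),onz(a,(90+225/4,310+275/4),.148);print("edge",P,Q,np.arctan2(*(Q-P)[[1,0]]))
E
```

```text
[337 154  15  58 768]
handle [ 0.5327 -0.2776  0.02  ] tip [ 0.6247 -0.1324  0.016 ] coll [ 0.5516 -0.2478  0.02  ] yaw 1.006092202954676 0.17198632614506273
tool-frame shift mm [-11.1871  15.621  206.7494]
mouth [0.4462 0.1711 0.1627] [np.float64(0.0005762943757189658), np.float64(0.0005762943757189089)] [0.4441 0.1757 0.16  ] [0.4475 0.1732 0.16  ]
mouth [0.4517 0.176  0.1563] [np.float64(0.00046973764264695265), np.float64(0.00046973764264678406)] [0.4544 0.1701 0.16  ] [0.4497 0.1726 0.16  ]
edge [0.3959 0.2282 0.148 ] [0.515  0.2123 0.148 ] -0.13216823113064227
edge [0.4128 0.2309 0.148 ] [0.5255 0.2158 0.148 ] -0.13319309229806953
```

```bash
python3 -m inch '[[[-11,15.5,0,0],[0,0,0,0.028],[0,0,55,0],[0,0,55,0],[0,0,55,0],[0,0,35,0],[0,0,12,0],[0,0,8,0],[0,0,0,0],[0,0,0,0]]]' -1 
python3 -m inch '[[[0,0,0,0],[0,0,0,0],[0,0,0,0],[0,0,0,0],[0,0,0,0],[0,0,0,0],[0,0,0,0]]]' 1 10
```

```text
time: 4.7
tool_pos: [0.5335, -0.2779, 0.0081]
tool_rot: [3.139, 0.0, 1.003]
contact_force: [-0.6, -0.6, 0.5]
opening: 0.0919
time: 5.58
tool_pos: [0.5327, -0.2774, 0.0067]
tool_rot: [-3.142, -0.0, 1.003]
contact_force: [0.6, -0.1, -0.2]
opening: 0.0264
```

```bash
python3 -m inch '[[[0,0,0,0],[0,0,0,0],[0,0,0,0],[0,0,0,0],[0,0,-10,0],[0,0,-30,0],[0,0,-50,0],[0,0,-40,0],[0,0,0,0],[0,0,0,0]]]' 1 10
python3 - <<'E'
from h import *
s=observe();print(s["tool_pos"],s["tool_rot"],s["contact_force"],s["opening"])
d=read_camera("wrist");cv2.imwrite("pics/w2.png",d["img"])
a=read_camera("side");
for c,dd in (("wrist",d),("side",a)):
  print([(p["at"],round(p["conf"],2)) for p in place_of(c,"stick_tip")],[(p["at"],round(p["conf"],2)) for p in place_of(c,"dipstick")])
cv2.imwrite("pics/c2.png",np.hstack([cv2.resize(d["img"],(480,300)),cv2.resize(a["img"][100:300,240:440],(300,300))]))
E
```

```text
time: 6.82
tool_pos: [0.5322, -0.2771, 0.1364]
tool_rot: [-3.141, -0.0, 1.003]
contact_force: [0.1, 0.5, -0.9]
opening: 0.0159
[ 0.53218942 -0.27705905  0.13642896] [-3.14077867e+00 -7.42640328e-05  1.00281511e+00] [ 0.1281872   0.45574302 -0.89618729] 0.01586986551665611
[] [([338.2, 581.5], 0.96), ([182.2, 328.5], 0.91)]
[([345.0, 319.8], 0.74), ([229.0, 472.6], 0.56)] [([203.2, 362.0], 0.69), ([324.2, 260.6], 0.67), ([266.6, 470.2], 0.63)]
```

View pics/c2.png

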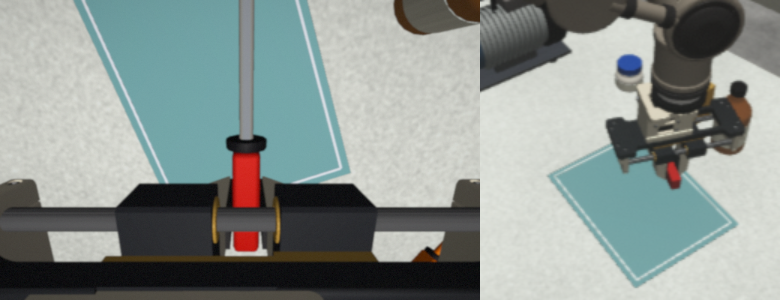

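```bash
python3 -m inch '[[[24,-37,-3,0],[24,-37,-3,0],[24,-37,-3,0],[24,-37,-3,0],[24,-37,-3,0],[22,-36,0,0],[0,0,0,-0.15],[0,0,0,-0.15],[0,0,0,-0.137],[0,0,0,0]]]' 1 10
python3 -m inch '[[[0,0,0,0]]]' 
cat > look.py <<'E'
from h import *
import sys
np.set_printoptions(precision=4,suppress=True)
s=observe();print(s["time"],s["tool_pos"],s["tool_rot"],s["contact_force"],s["opening"])
a=read_camera("scene");b=read_camera("side")
for c in("scene","side"):
  for l in ("stick_tip","stick_handle","dip_tube"): print(c,l,[(p["at"],round(p["conf"],2)) for p in place_of(c,l)])
R=Ro.from_euler('xyz',s["tool_rot"]).as_matrix()
th=float(sys.argv[2]) if len(sys.argv)>2 else 0
tip=s["tool_pos"]+R@[.173*np.cos(th),0,-.0083+.173*np.sin(th)]
M=np.array([.45,.173,.16]);print("tip",tip);ims=[]
for d in(a,b):
  q=proj(d,M);r0,c0=int(q[0])-50,int(q[1])-50;r0=max(r0,0)
  ims.append(cv2.resize(d["img"][r0:r0+100,c0:c0+100],(400,400),interpolation=cv2.INTER_CUBIC));print("crop r0 c0",r0,c0,"M",q,"tip",proj(d,tip))
cv2.imwrite(f"pics/{sys.argv[1]}.png",np.hstack(ims))
E
python3 look.py t2
```

```text
time: 8.38
tool_pos: [0.4227, -0.0387, 0.1516]
tool_rot: [-3.141, -0.0, 1.439]
contact_force: [0.2, -0.7, -0.9]
opening: 0.016
time: 8.5
tool_pos: [0.4227, -0.0388, 0.1516]
tool_rot: [-3.141, -0.0, 1.437]
contact_force: [0.6, 0.5, -1.6]
opening: 0.0159
8.5 [ 0.4227 -0.0388  0.1516] [-3.1414 -0.      1.4371] [ 0.6499  0.4727 -1.6023] 0.01593873465819598
scene stick_tip [([259.6, 194.5], 0.67)]
scene stick_handle [([219.3, 213.1], 0.71), ([391.9, 252.7], 0.64), ([172.1, 305.6], 0.59)]
scene dip_tube [([143.8, 353.2], 0.67)]
side stick_tip [([230.8, 473.0], 0.74), ([345.0, 316.8], 0.73), ([144.4, 226.2], 0.69)]
side stick_handle [([317.9, 247.0], 0.6), ([184.5, 262.6], 0.57), ([284.3, 473.4], 0.56)]
side dip_tube [([140.9, 221.0], 0.54), ([229.3, 347.1], 0.35)]
tip [0.4458 0.1326 0.1599]
crop r0 c0 92 301 M [142.159  351.7105] tip [147.8216 344.2716]
crop r0 c0 90 169 M [140.8907 219.4838] tip [148.1271 227.3835]
```

View pics/t2.png

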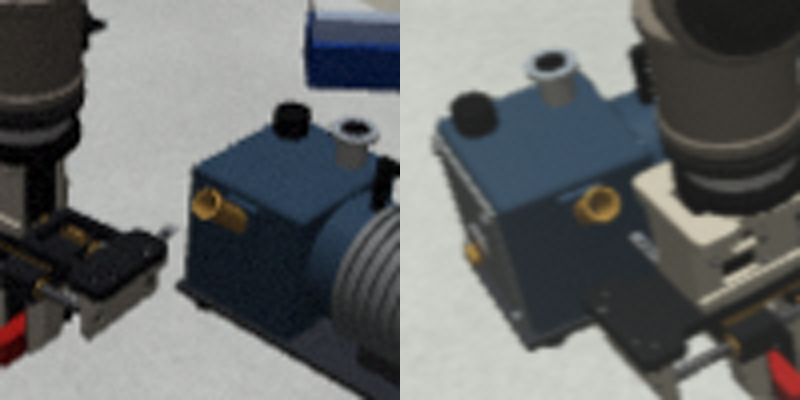

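```bash
cat > fit.py <<'E'
from h import *
from scipy.optimize import minimize
np.set_printoptions(precision=4,suppress=True)
A=[read_camera("scene"),read_camera("side")];K=6;W=[]
for d in A:
  q=proj(d,[.45,.173,.16]).astype(int);r0,c0=q[0]-22,q[1]-22
  hsv=cv2.cvtColor(cv2.resize(d["img"][r0:r0+44,c0:c0+44],None,fx=K,fy=K,interpolation=cv2.INTER_CUBIC),cv2.COLOR_BGR2HSV)
  m=((hsv[...,0]>8)&(hsv[...,0]<28)&(hsv[...,1]>100)).astype(np.uint8)
  n,l,st,ce=cv2.connectedComponentsWithStats(m);i=min([j for j in range(1,n) if st[j,4]>300],key=lambda j:np.hypot(*(ce[j]-22*K)))
  m=(l==i).astype(np.uint8);cs,_=cv2.findContours(m,0,2);h=cv2.convexHull(max(cs,key=cv2.contourArea));m=cv2.fillConvexPoly(m*0,h,1)
  W.append((d,r0,c0,m));print(st[i])
t=np.linspace(0,2*np.pi,40)
def cost(v,each=False):
  x,y,yaw,z=v[0],v[1],v[2],v[3];c=[]
  n=np.array([np.sin(yaw)*.766,-np.cos(yaw)*.766,.643]);e=np.array([np.cos(yaw),np.sin(yaw),0]);f=np.cross(n,e)
  for d,r0,c0,m in W:
    P=[[x,y,z]+.0125*(np.cos(t)[:,None]*e+np.sin(t)[:,None]*f)-n*k for k in(0,.05)]
    p=np.array([proj(d,u)-[r0,c0] for u in np.vstack(P)])[:,::-1]*K+(K-1)/2
    g=np.zeros_like(m);cv2.fillConvexPoly(g,cv2.convexHull(np.round(p*16).astype(np.int32)),1,shift=4)
    c.append((g!=m).sum()/K/K)
  return c if each else sum(c)
f=minimize(cost,[.45,.173,-.13,.16],method="Nelder-Mead",options=dict(initial_simplex=[[.45,.173,-.13,.16],[.456,.173,-.13,.16],[.45,.179,-.13,.16],[.45,.173,-.05,.16],[.45,.173,-.13,.164]]))
print(f.x,f.fun,cost(f.x,1))
f=minimize(lambda v:cost([v[0],v[1],v[2],.16]),[.45,.173,-.13],method="Nelder-Mead",options=dict(initial_simplex=[[.45,.173,-.13],[.456,.173,-.13],[.45,.179,-.13],[.45,.173,-.05]]))
print(f.x,f.fun)
print("tip tri",tri([ray(A[0],(149,344)),ray(A[1],(148.7,227.5))]))
E
python3 fit.py
```

```text
[ 121  114   81   68 3181]
[  95  113   67   53 2706]
[ 0.4496  0.1737 -0.3205  0.16  ] 27.22222222222222 [np.float64(16.333333333333332), np.float64(10.888888888888888)]
[ 0.4516  0.1726 -0.2377] 32.75
tip tri (array([0.4458, 0.1323, 0.1569]), [np.float64(0.001038127683129706), np.float64(0.0010381276831295733)])
```

```bash
python3 - <<'E'
from h import *
M=np.array([.45,.173,0]);ims=[]
A=[read_camera("scene"),read_camera("side")]
for c in("scene","side"):print([(p["at"],round(p["conf"],2),onz(A[c=="side"],p["at"],0)) for p in place_of(c,"pump")])
for d in A:
  q=proj(d,[.47,.27,.08]).astype(int);r0,c0=q[0]-45,q[1]-45
  K=9 if 0 else 4.4;im=cv2.resize(d["img"][r0:r0+90,c0:c0+90],(396,396),interpolation=cv2.INTER_CUBIC)
  for yaw,col in((-.13,(0,255,0)),(-.235,(0,0,255))):
    e=np.array([np.cos(yaw),np.sin(yaw),0]);f=np.array([-np.sin(yaw),np.cos(yaw),0]);o=M+.115*f
    p=[tuple(int(round(((v-[r0,c0])*4.4+1.7)[k]*16)) for k in(1,0)) for v in [proj(d,o+a*.06*e+b*.065*f+[0,0,h]) for a,b,h in((-1,-1,.148),(1,-1,.148),(1,1,.148),(-1,1,.148),(-1,-1,.02),(1,-1,.02))]]
    for i,j in((0,1),(1,2),(2,3),(3,0),(0,4),(1,5)):cv2.line(im,p[i],p[j],col,1,cv2.LINE_AA,4)
  ims.append(im)
cv2.imwrite("pics/yaw.png",np.hstack(ims))
E
```

```text
[([169.4, 368.6], 0.83, array([0.47678537, 0.27159264, 0.        ])), ([249.8, 413.7], 0.73, array([0.75611676, 0.00264258, 0.        ]))]
[([160.6, 215.4], 0.7, array([0.47791192, 0.28239343, 0.        ]))]
```

View pics/yaw.png

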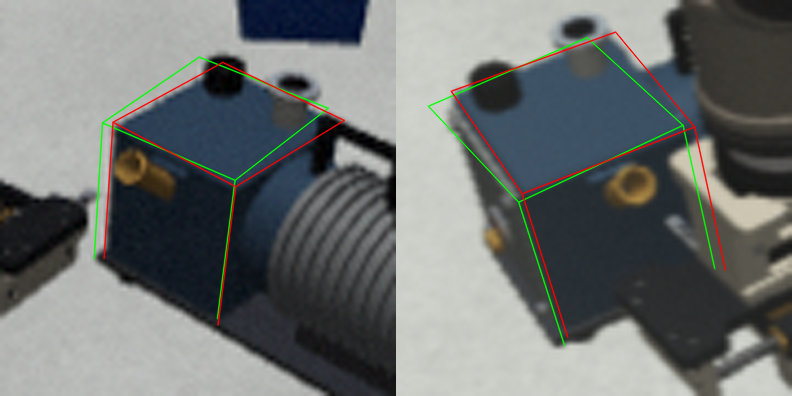

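The red wireframe (yaw −0.235) fits the case in both views, so the insertion yaw is 1.336. I'll align, then check the tip in front of the mouth.

```bash
python3 -m inch '[[[16.5,-21,-1,0],[0,0,0,0.1],[0,0,0,0],[0,0,0,0],[0,0,0,0]]]' 1 6
sed -i 's/\[.45,.173,.16\]);print/[.4500,.1733,.16]);print("to mouth, tool mm",1e3*R.T@([.45,.1733,.16]-tip));print/' look.py
python3 look.py t3
```

```text
time: 9.82
tool_pos: [0.4042, -0.0198, 0.1527]
tool_rot: [3.142, 0.0, 1.341]
contact_force: [-0.0, -0.4, -1.2]
opening: 0.0158
9.825 [ 0.4042 -0.0198  0.1527] [3.1415 0.     1.3406] [-0.     -0.4283 -1.2031] 0.015782739913924284
scene stick_tip [([263.0, 196.7], 0.78), ([145.4, 344.9], 0.41)]
scene stick_handle [([170.5, 304.5], 0.67), ([218.2, 211.5], 0.67), ([392.8, 255.2], 0.58)]
scene dip_tube [([141.5, 350.4], 0.46)]
side stick_tip [([343.5, 319.6], 0.85), ([227.2, 472.8], 0.75)]
side stick_handle [([286.5, 473.0], 0.84), ([182.6, 250.8], 0.66), ([318.6, 245.7], 0.62)]
side dip_tube [([141.0, 219.5], 0.56)]
to mouth, tool mm [25.4742  0.5185  0.9919]
tip [0.4437 0.1486 0.161 ]
crop r0 c0 92 301 M [142.115 351.756] tip [144.9056 346.2181]
crop r0 c0 90 169 M [140.8436 219.4172] tip [145.6084 223.0384]
```

View pics/t3.png

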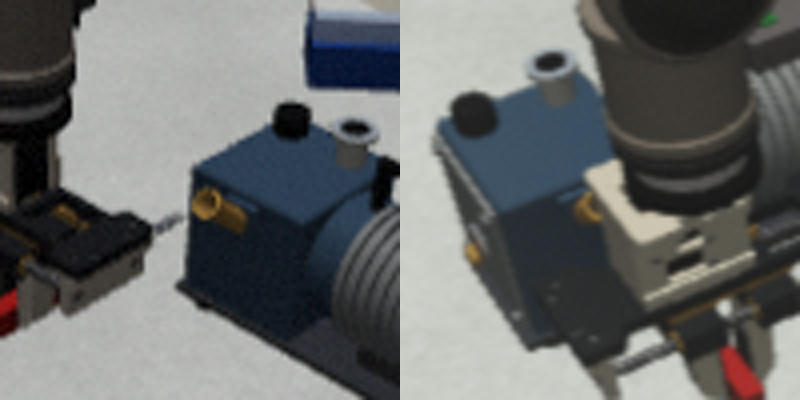

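```bash
python3 -m inch '[[[15,0.5,0,0],[10,0,0,0],[3,0,0,0],[0,0,0,0]]]' 1 6
python3 -m inch '[[[2,0,0,0],[2,0,0,0],[0,0,0,0]]]'
python3 -m inch '[[[2,0,0,0],[2,0,0,0],[0,0,0,0]]]'
```

```text
time: 10.72
tool_pos: [0.411, 0.0075, 0.1527]
tool_rot: [3.142, 0.0, 1.341]
contact_force: [1.2, 0.2, -0.5]
opening: 0.0161
time: 11.1
tool_pos: [0.4119, 0.0114, 0.1527]
tool_rot: [3.141, 0.0, 1.34]
contact_force: [0.0, 0.2, -1.2]
opening: 0.0164
time: 11.48
tool_pos: [0.4129, 0.0154, 0.1528]
tool_rot: [3.141, -0.0, 1.34]
contact_force: [-0.3, -0.1, -0.9]
opening: 0.0161
```

```bash
python3 -m inch '[[[2,0,0,0],[0,0,0,0]]]' 1 6
python3 -m inch '[[[2,0,0,0],[0,0,0,0]]]'
python3 -m inch '[[[2,0,0,0],[0,0,0,0]]]'
python3 look.py t4
```

```text
time: 11.72
tool_pos: [0.4133, 0.0173, 0.1527]
tool_rot: [-3.142, 0.0, 1.34]
contact_force: [-0.6, -0.7, -1.0]
opening: 0.0161
time: 11.98
tool_pos: [0.4138, 0.0193, 0.1527]
tool_rot: [3.142, -0.0, 1.34]
contact_force: [-0.1, -0.3, -1.8]
opening: 0.0159
time: 12.22
tool_pos: [0.4142, 0.0211, 0.1527]
tool_rot: [3.141, 0.0, 1.34]
contact_force: [-0.3, -1.5, -0.2]
opening: 0.0159
12.225 [0.4142 0.0211 0.1527] [3.1414 0.0002 1.3399] [-0.2668 -1.5339 -0.1724] 0.015937050877094648
scene stick_tip [([259.4, 193.2], 0.69)]
scene stick_handle [([391.2, 253.5], 0.81), ([218.6, 214.0], 0.64), ([161.3, 314.3], 0.61), ([169.2, 368.2], 0.39)]
scene dip_tube [([140.5, 351.3], 0.63)]
side stick_tip [([343.1, 315.8], 0.89)]
side stick_handle [([283.6, 471.4], 0.93), ([320.9, 246.8], 0.84), ([173.8, 246.5], 0.56)]
side dip_tube [([164.1, 239.8], 0.56)]
to mouth, tool mm [-16.6232  -0.0077   1.0234]
tip [0.4538 0.1895 0.161 ]
crop r0 c0 92 301 M [142.115 351.756] tip [139.8435 355.262 ]
crop r0 c0 90 169 M [140.8436 219.4172] tip [137.3795 216.8821]
```

View pics/t4.png

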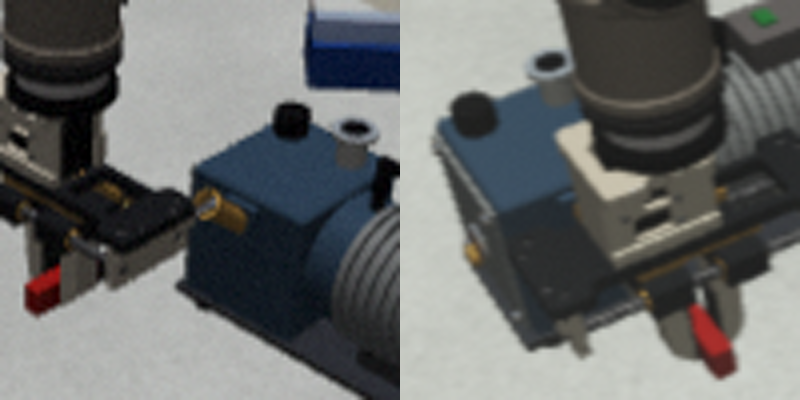

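Tip is inside the mouth (scene crop 207,208). Next I raise the handle on an arc about the tip, so the lightly held stick pivots in the pads.

```bash
python3 -m inch '[[[0.2,0,-6,0],[0.2,0,-6,0],[0.6,0,-6,0],[0.7,0,-6,0],[0,0,0,0]]]' 1 5
python3 -m inch '[[[1,0,-6,0],[1.1,0,-6,0],[1.4,0,-6,0],[1.5,0,-6,0],[0,0,0,0]]]'
python3 look.py t5 0.28
```

```text
time: 13.25
tool_pos: [0.4149, 0.0228, 0.1773]
tool_rot: [3.14, -0.0, 1.34]
contact_force: [0.5, -0.3, -0.0]
opening: 0.0159
time: 13.88
tool_pos: [0.4161, 0.0277, 0.2012]
tool_rot: [3.14, -0.0, 1.34]
contact_force: [0.2, 0.4, -1.5]
opening: 0.0158
13.875 [0.4161 0.0277 0.2012] [ 3.1404 -0.0002  1.34  ] [ 0.1783  0.4483 -1.4577] 0.0157956747962059
scene stick_tip [([262.0, 193.8], 0.72), ([140.1, 352.5], 0.7)]
scene stick_handle [([218.6, 213.6], 0.78), ([393.9, 254.3], 0.73), ([146.1, 314.9], 0.7)]
scene dip_tube [([142.2, 353.5], 0.65), ([280.8, 409.6], 0.17)]
side stick_tip [([345.0, 318.3], 0.82), ([231.8, 474.2], 0.68)]
side stick_handle [([282.9, 472.6], 0.95), ([318.7, 248.9], 0.68), ([153.6, 242.7], 0.66)]
side dip_tube []
to mouth, tool mm [-16.7864  -0.3242   1.7729]
tip [0.4542 0.1896 0.1618]
crop r0 c0 92 301 M [142.115 351.756] tip [139.6608 355.3863]
crop r0 c0 90 169 M [140.8436 219.4172] tip [137.0943 216.908 ]
```

View pics/t5.png

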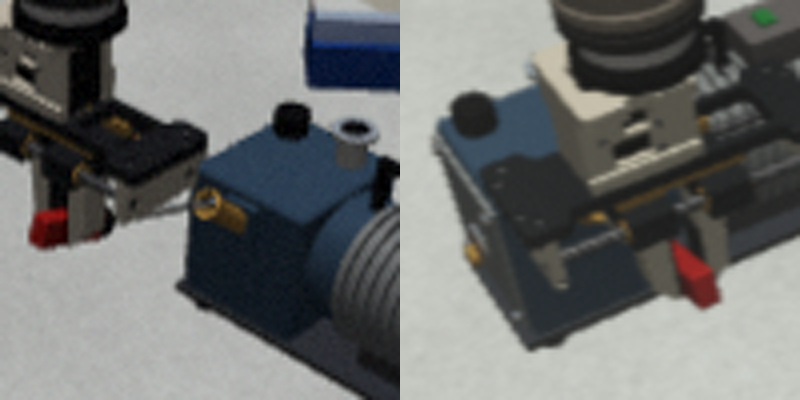

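The stem runs into the mouth (scene crop 205,205) and the handle has pivoted. Continuing the arc.

```bash
python3 -m inch '[[[1.7,0,-5.7,0],[1.9,0,-5.7,0],[2.1,0,-5.6,0],[2.3,0,-5.6,0],[2.5,0,-5.5,0],[2.7,0,-5.4,0],[0,0,0,0]]]' 1 5
python3 -m inch '[[[2.9,0,-5.3,0],[3.1,0,-5.2,0],[3.3,0,-5.1,0],[3.5,0,-5,0],[3.7,0,-5,0],[3.9,0,-4.8,0],[0,0,0,0],[0,0,0,0]]]'
python3 - <<'E'
from h import *
np.set_printoptions(precision=4,suppress=True)
s=observe();R=Ro.from_euler('xyz',s["tool_rot"]).as_matrix()
a=read_camera("scene");b=read_camera("side")
for c,d in(("scene",a),("side",b)):print([(p["at"],round(p["conf"],2)) for p in place_of(c,"stick_handle")])
M=np.array([.45,.1733,.16]);n=np.array([-.233*.766,-.9725*.766,.6428])
P=s["tool_pos"]+R@[0,0,-.0105];v=P-M;print("grip",P,"along",v@n,"perp in tool mm",1e3*R.T@(v-(v@n)*n))
q=proj(a,P).astype(int)
cv2.imwrite("pics/t6.png",np.hstack([cv2.resize(a["img"][q[0]-40:q[0]+60,q[1]-30:q[1]+70],(400,400)),cv2.resize(b["img"][90:190,180:280],(400,400))]))
E
```

```text
time: 15.15
tool_pos: [0.419, 0.0406, 0.2346]
tool_rot: [3.141, -0.0, 1.34]
contact_force: [0.7, 0.8, -1.1]
opening: 0.0162
time: 16.15
tool_pos: [0.4233, 0.0603, 0.2645]
tool_rot: [-3.141, 0.0, 1.34]
contact_force: [-0.6, 0.3, -0.2]
opening: 0.0159
[([391.2, 253.9], 0.81), ([219.3, 213.0], 0.52), ([125.9, 324.9], 0.44)]
[([285.9, 475.6], 0.74), ([319.0, 247.7], 0.69), ([126.9, 231.3], 0.54)]
grip [0.4233 0.0603 0.275 ] along 0.16284228812755733 perp in tool mm [  8.6675   0.4175 -10.338 ]
```

```bash
python3 -m inch '[[[2.2,0,7.8,0],[2.2,0,7.7,0],[2.2,0,7.7,0],[0,0,0,0]]]' 1 5
python3 -m inch '[[[5.4,0,4.5,0],[5.4,0,4.5,0],[0,0,0,0]]]'
python3 -m inch '[[[7.66,0,6.43,0],[7.66,0,6.43,0],[7.66,0,6.43,0],[0,0,0,0]]]'
```

```text
time: 16.85
tool_pos: [0.4246, 0.0669, 0.2407]
tool_rot: [-3.14, 0.0, 1.34]
contact_force: [0.0, -0.3, -0.8]
opening: 0.0159
time: 17.23
tool_pos: [0.4272, 0.0777, 0.232]
tool_rot: [-3.141, 0.0, 1.341]
contact_force: [0.4, 0.4, 0.5]
opening: 0.0159
time: 17.73
tool_pos: [0.4326, 0.1003, 0.2125]
tool_rot: [-3.141, 0.0, 1.341]
contact_force: [0.3, 0.7, -0.5]
opening: 0.0158
```

View pics/t6.png

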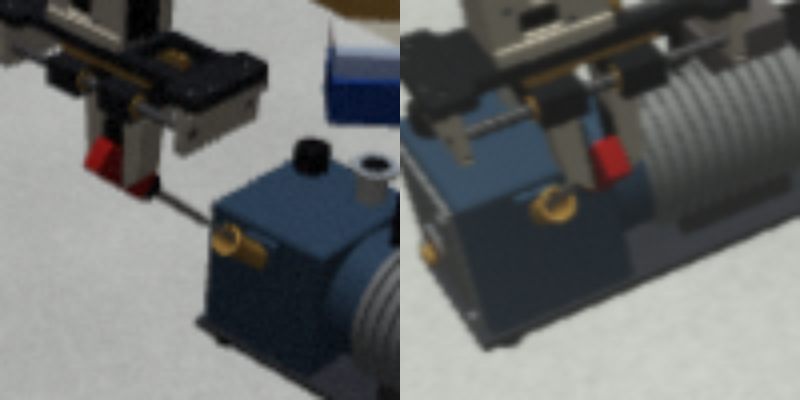

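The stick points into the mouth (scene crop 225,235), slanting as needed. Pushing further with force checks.

```bash
python3 -m inch '[[[7.66,0,6.43,0],[7.66,0,6.43,0],[7.66,0,6.43,0],[0,0,0,0]]]' 1 5
python3 -m inch '[[[5.4,0,4.5,0],[5.4,0,4.5,0],[0,0,0,0]]]'
python3 - <<'E'
from h import *
np.set_printoptions(precision=4,suppress=True)
s=observe();R=Ro.from_euler('xyz',s["tool_rot"]).as_matrix()
M=np.array([.45,.1733,.16]);n=np.array([-.233*.766,-.9725*.766,.6428])
P=s["tool_pos"]+R@[0,0,-.0105];v=P-M;print("grip",P,"along",v@n,"perp in tool mm",1e3*R.T@(v-(v@n)*n),s["contact_force"],s["torque"])
d=read_camera("wrist");cv2.imwrite("pics/w7.png",d["img"]);print(proj(d,M,s),proj(d,M+.0125*np.array([.97,-.23,0]),s))
E
```

```text
time: 18.23
tool_pos: [0.4379, 0.1225, 0.1933]
tool_rot: [-3.141, 0.0, 1.341]
contact_force: [0.6, 0.3, -1.3]
opening: 0.0165
time: 18.6
tool_pos: [0.4404, 0.1328, 0.1845]
tool_rot: [-3.141, -0.0, 1.34]
contact_force: [0.3, -0.1, -0.6]
opening: 0.0162
grip [0.4404 0.1328 0.195 ] along 0.05436276861845434 perp in tool mm [ 0.0614  0.0659 -0.0757] [ 0.2734 -0.1337 -0.6049] [ 0.0928 -0.0246  0.0187]
[163.0126 329.7082] [163.0616 353.5268]
```

View pics/w7.png

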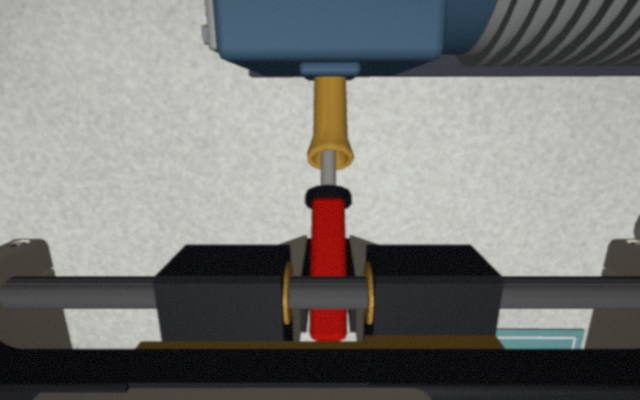

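Wrist view: the stick is centred in the brass tube, mouth at about (155,330) and collar at (197,329). Pushing home until force builds.

```bash
python3 -m inch '[[[5.4,0,4.5,0],[3.1,0,2.6,0],[0,0,0,0]]]' 1 12
python3 -m inch '[[[1.5,0,1.3,0],[1.5,0,1.3,0],[0,0,0,0]]]'
python3 -m inch '[[[1.5,0,1.3,0],[0,0,0,0]]]'
```

```text
time: 19.02
tool_pos: [0.4425, 0.1412, 0.1776]
tool_rot: [3.142, -0.0, 1.34]
contact_force: [0.4, 1.8, -0.4]
opening: 0.0156
time: 19.4
tool_pos: [0.4432, 0.1439, 0.1752]
tool_rot: [3.141, -0.001, 1.34]
contact_force: [0.0, 2.2, 0.8]
opening: 0.0158
time: 19.65
tool_pos: [0.4435, 0.1453, 0.1738]
tool_rot: [3.141, -0.0, 1.34]
contact_force: [0.4, 0.7, 1.7]
opening: 0.0159
```

```bash
python3 -m inch '[[[1.5,0,1.3,0],[0,0,0,0]]]' 1 12
python3 -m inch '[[[1.5,0,1.3,0],[0,0,0,0]]]'
python3 -m inch '[[[1.5,0,1.3,0],[0,0,0,0]]]'
python3 - <<'E'
from h import *
np.set_printoptions(precision=4,suppress=True)
s=observe();R=Ro.from_euler('xyz',s["tool_rot"]).as_matrix()
M=np.array([.45,.1733,.16]);n=np.array([-.233*.766,-.9725*.766,.6428])
P=s["tool_pos"]+R@[0,0,-.0105];v=P-M;print("along",v@n,1e3*R.T@(v-(v@n)*n),s["contact_force"])
d=read_camera("wrist");cv2.imwrite("pics/w8.png",cv2.resize(d["img"][100:300,220:440],(660,600)))
E
```

```text
time: 19.9
tool_pos: [0.4437, 0.1458, 0.1729]
tool_rot: [3.141, 0.002, 1.34]
contact_force: [-0.8, -4.3, 6.1]
opening: 0.0164
time: 20.15
tool_pos: [0.4439, 0.1465, 0.172]
tool_rot: [3.141, 0.003, 1.34]
contact_force: [-2.0, -7.8, 9.8]
opening: 0.0162
time: 20.4
tool_pos: [0.4442, 0.1478, 0.1708]
tool_rot: [3.141, 0.004, 1.34]
contact_force: [-3.2, -7.5, 11.5]
opening: 0.0158
along 0.03368258536508921 [-0.3375  0.2548  0.4025] [-3.2113 -7.4593 11.4587]
```

Force rose along the tube axis to about 14 N, so it is seated. Hold.

```bash
python3 -m inch '[[[0,0,0,0],[0,0,0,0],[0,0,0,0],[0,0,0,0],[0,0,0,0],[0,0,0,0]]]'
python3 - <<'E'
from h import *
np.set_printoptions(precision=4,suppress=True)
s=observe();d=read_camera("wrist");im=d["img"]
for c in(318,328,338):print(c,[(r,*map(int,im[r,c])) for r in range(140,215,3)])
M=np.array([.45,.1733,.16]);n=np.array([-.233*.766,-.9725*.766,.6428]);u=np.array([.233*.6428,.9725*.6428,.766])
print("rim top",proj(d,M+.0125*u,s),"collar back top",proj(d,M+.0125*u+.006*n,s),"handle end top",proj(d,M+.012*u+.07*n,s))
E
```

```text
time: 21.2
tool_pos: [0.4442, 0.1478, 0.1707]
tool_rot: [3.141, 0.003, 1.34]
contact_force: [-2.8, -8.3, 10.5]
opening: 0.016
318 [(140, 44, 115, 150), (143, 47, 116, 152), (146, 45, 115, 152), (149, 43, 114, 151), (152, 45, 116, 153), (155, 47, 117, 153), (158, 45, 116, 153), (161, 44, 116, 153), (164, 48, 117, 154), (167, 46, 116, 154), (170, 43, 113, 151), (173, 46, 113, 150), (176, 41, 110, 146), (179, 42, 109, 145), (182, 49, 125, 161), (185, 55, 138, 175), (188, 50, 122, 160), (191, 31, 74, 97), (194, 23, 20, 24), (197, 20, 16, 20), (200, 23, 21, 21), (203, 18, 20, 59), (206, 5, 15, 138), (209, 9, 15, 161), (212, 15, 21, 160)]
328 [(140, 50, 127, 167), (143, 51, 126, 165), (146, 49, 126, 165), (149, 51, 127, 167), (152, 51, 127, 165), (155, 49, 127, 164), (158, 49, 125, 165), (161, 50, 124, 166), (164, 48, 123, 163), (167, 47, 123, 160), (170, 46, 120, 159), (173, 45, 116, 155), (176, 48, 119, 156), (179, 47, 121, 157), (182, 59, 141, 177), (185, 69, 138, 169), (188, 128, 136, 136), (191, 44, 43, 44), (194, 21, 18, 18), (197, 24, 19, 20), (200, 22, 23, 21), (203, 15, 16, 58), (206, 13, 17, 142), (209, 12, 15, 161), (212, 12, 17, 161)]
338 [(140, 48, 121, 159), (143, 47, 119, 158), (146, 46, 118, 156), (149, 48, 120, 158), (152, 45, 118, 156), (155, 45, 119, 157), (158, 48, 118, 156), (161, 49, 120, 158), (164, 44, 118, 154), (167, 48, 117, 154), (170, 44, 112, 151), (173, 44, 112, 148), (176, 42, 107, 142), (179, 41, 108, 139), (182, 51, 124, 160), (185, 56, 136, 173), (188, 53, 129, 167), (191, 35, 77, 100), (194, 16, 16, 16), (197, 21, 16, 19), (200, 24, 23, 20), (203, 19, 17, 59), (206, 12, 16, 139), (209, 15, 19, 161), (212, 13, 19, 160)]
rim top [187.408  329.3309] collar back top [199.2054 329.3071] handle end top [351.6208 328.9932]
```

The wrist pixels still show stem at row 188 between rim and collar, a gap of about 3.5 mm, so it is jammed rather than seated. I'll relax the grip so the stick aligns itself, then regrip and press.

```bash
python3 -m inch '[[[0,0,0,0],[0,0,0,0],[0,0,0,0]]]' 0.5 12
cat > gap.py <<'E'
from h import *
s=observe();d=read_camera("wrist");im=d["img"].astype(int)
for c in(316,322,328,334,340):
  print(c,[(r,*im[r,c]) for r in range(178,204,2)])
m=((im[...,2]>100)&(im[...,1]<50)).astype(np.uint8)
r=np.argwhere(m[150:345,280:380]);print("red rows",r[:,0].min()+150,r[:,0].max()+150,[(q,np.argwhere(m[q,250:400])[[0,-1],0]+250) for q in(212,240,265,330) if m[q,250:400].any()])
E
python3 gap.py
python3 -m inch '[[[0,0,0,0],[0,0,0,0],[0,0,0,0],[0,0,0,0],[0,0,0,0]]]' 1 15
python3 gap.py
```

```text
time: 21.62
tool_pos: [0.4442, 0.1496, 0.1697]
tool_rot: [-3.141, 0.0, 1.34]
contact_force: [-0.1, -0.1, -0.3]
opening: 0.023
316 [(178, np.int64(42), np.int64(108), np.int64(143)), (180, np.int64(41), np.int64(106), np.int64(141)), (182, np.int64(44), np.int64(109), np.int64(142)), (184, np.int64(44), np.int64(108), np.int64(142)), (186, np.int64(49), np.int64(117), np.int64(153)), (188, np.int64(53), np.int64(132), np.int64(169)), (190, np.int64(56), np.int64(139), np.int64(177)), (192, np.int64(51), np.int64(127), np.int64(166)), (194, np.int64(46), np.int64(115), np.int64(151)), (196, np.int64(38), np.int64(100), np.int64(134)), (198, np.int64(22), np.int64(35), np.int64(44)), (200, np.int64(20), np.int64(18), np.int64(14)), (202, np.int64(21), np.int64(18), np.int64(20))]
322 [(178, np.int64(46), np.int64(116), np.int64(152)), (180, np.int64(46), np.int64(115), np.int64(150)), (182, np.int64(47), np.int64(113), np.int64(149)), (184, np.int64(43), np.int64(115), np.int64(152)), (186, np.int64(52), np.int64(129), np.int64(167)), (188, np.int64(58), np.int64(137), np.int64(171)), (
[... 5310 characters left out ...]
4(106), np.int64(140)), (182, np.int64(40), np.int64(104), np.int64(137)), (184, np.int64(44), np.int64(110), np.int64(142)), (186, np.int64(47), np.int64(121), np.int64(158)), (188, np.int64(56), np.int64(133), np.int64(169)), (190, np.int64(56), np.int64(134), np.int64(172)), (192, np.int64(45), np.int64(121), np.int64(159)), (194, np.int64(51), np.int64(124), np.int64(163)), (196, np.int64(45), np.int64(105), np.int64(137)), (198, np.int64(26), np.int64(35), np.int64(42)), (200, np.int64(20), np.int64(16), np.int64(21)), (202, np.int64(18), np.int64(14), np.int64(18))]
red rows 210 341 [(212, array([314, 342])), (240, array([312, 344])), (265, array([311, 344])), (330, array([311, 345]))]
```

```bash
cat > gap.py <<'E'
from h import *
s=observe();d=read_camera("wrist");im=d["img"].astype(int)
p=im[160:225,324:333].mean(1)
red=p[:,2]-p[:,1]; 
def cross(a,t,i0=0):
  i=next(k for k in range(i0,len(a)-1) if (a[k]-t)*(a[k+1]-t)<=0 and a[k]!=a[k+1]);return 160+i+(t-a[i])/(a[i+1]-a[i])
g=p[:,1]
rim=cross(g,128);col=cross(g,60);rd=cross(p[:,2],80,int(col-160)+3)
sat=p[:,2]-p[:,0];stem=cross(sat,50)
print("t",s["time"],"rim",round(rim,1),"stem",round(stem,1),"collar",round(col,1),"red",round(rd,1),"F",s["contact_force"].round(1),"tq",s["torque"].round(2))
for r in(195,203,230,260):
  m=(im[r,:,2]>100)&(im[r,:,1]<60) if r>215 else im[r].sum(1)<120
  c=np.flatnonzero(m[290:370])+290;print(r,c.min() if len(c) else 0,c.max() if len(c) else 0,end="; ")
print()
E
python3 gap.py
python3 -m inch '[[[1.5,0,1.3,0],[0,0,0,0]]]' 1 25
python3 gap.py
python3 -m inch '[[[1.5,0,1.3,0],[0,0,0,0]]]' 1 25
python3 gap.py
```

```text
t 22.35 rim 184.2 stem 190.4 collar 196.3 red 209.3 F [-0.3  0.4 -1.8] tq [0.01 0.01 0.01]
195 0 0; 203 307 349; 230 313 343; 260 312 344; 
time: 22.65
tool_pos: [0.4445, 0.1498, 0.1696]
tool_rot: [3.141, 0.002, 1.34]
contact_force: [-4.6, -7.0, 11.1]
opening: 0.0159
t 22.65 rim 161.0 stem 191.2 collar 196.4 red 209.4 F [-4.6 -7.  11.1] tq [-1.03  0.75  0.02]
195 0 0; 203 307 349; 230 313 343; 260 311 344; 
time: 22.95
tool_pos: [0.4447, 0.15, 0.1694]
tool_rot: [3.14, 0.005, 1.341]
contact_force: [-7.7, -12.8, 20.2]
opening: 0.016
t 22.95 rim 161.0 stem 191.8 collar 196.8 red 209.8 F [ -7.7 -12.8  20.2] tq [-2.11  1.49  0.08]
195 0 0; 203 307 348; 230 313 343; 260 312 344;
```

```bash
python3 - <<'E'
from h import *
from scipy.optimize import fsolve
np.set_printoptions(precision=4,suppress=True)
s=observe()
def rows(im):
  p=im[170:350,320:337].astype(int);r=(p[...,2]>90)&(p[...,1]<60);f=r.mean(1)>.5;k=np.flatnonzero(f)+170;return k.min(),k.max()
d=read_camera("wrist");im=d["img"]
I=np.array([s["tool_pos"]*0,[np.pi,0,0]]);s0=dict(tool_pos=np.zeros(3),tool_rot=np.zeros(3))
def sol(rf,rr,p):
  def g(v):
    a,th=v;t=np.array([np.cos(th),0,np.sin(th)]);u=np.array([np.sin(th),0,-np.cos(th)]);P=np.array([0,0,-.0105])+p*u
    return [proj(d,P+a*t+.012*u,s0)[0]-rf,proj(d,P+(a-.064)*t+.012*u,s0)[0]-rr]
  a,th=fsolve(g,[.03,.7]);return a*1e3,np.degrees(th)
for n,i in(("w7",cv2.imread("pics/w7.png")),("w8",cv2.imread("pics/w8.png")),("now",im)):
  if n=="w8":continue
  rf,rr=rows(i);print(n,rf,rr,[(p,sol(rf-.5,rr+.5,p/1e3)) for p in(-3,0,3)])
# rear widths: handle side edges, perspective depth from 16 mm width
for r in(215,230,245,262,325,332,338):
  g=im[r,295:365].astype(int);c=np.flatnonzero((g[:,2]>90)&(g[:,1]<60))+295;print(r,c.min() if len(c) else 0,c.max() if len(c) else 0,end=" | ")
print(s["qpos"])
a=read_camera("scene");b=read_camera("side")
for c in("scene","side"):print(c,[(l,[(p["at"],round(p["conf"],2)) for p in place_of(c,l)]) for l in("dipstick","stick_handle","dip_tube")])
for d in(a,b):print(proj(d,s["tool_pos"]+[0,0,.0105]))
E
```

```text
w7 199 341 [(-3, (np.float64(30.407912898464232), np.float64(44.87966151993999))), (0, (np.float64(29.037109028198685), np.float64(48.207142766040675))), (3, (np.float64(27.302030135347383), np.float64(51.22308655933303)))]
now 211 341 [(-3, (np.float64(25.93780306467994), np.float64(59.04409949016755))), (0, (np.float64(23.666549950107115), np.float64(61.28968065530481))), (3, (np.float64(21.02919533029632), np.float64(63.52458075918078)))]
215 312 343 | 230 313 343 | 245 311 344 | 262 311 344 | 325 311 345 | 332 311 345 | 338 311 345 | [ 0.1651  0.3007  1.7579 -0.0054  1.0836  0.3979]
scene [('dipstick', [([391.8, 271.2], 0.86), ([227.3, 208.2], 0.54), ([143.7, 354.0], 0.45)]), ('stick_handle', [([391.3, 253.9], 0.78), ([219.3, 213.3], 0.75), ([140.1, 341.6], 0.39)]), ('dip_tube', [([143.6, 352.0], 0.6)])]
side [('dipstick', [([323.6, 261.2], 0.82), ([268.2, 474.6], 0.65), ([140.6, 221.0], 0.4), ([230.3, 347.7], 0.19)]), ('stick_handle', [([283.6, 472.3], 0.86), ([318.6, 246.1], 0.65), ([138.5, 221.2], 0.45)]), ('dip_tube', [([138.4, 223.7], 0.47)])]
[139.6576 347.049 ]
[139.8077 221.6837]
```

```bash
python3 - <<'E'
from h import *
from scipy.optimize import brentq
s=observe();d=read_camera("wrist");im=d["img"]
s0=dict(tool_pos=np.zeros(3),tool_rot=np.zeros(3))
for row in(198.5,209.8):
  print(row,[(p,th,round(1e3*brentq(lambda a:(lambda t,u:proj(d,np.array([0,0,-.0105])+p*1e-3*u+a*t+.012*u,s0)[0]-row)(np.array([np.cos(th),0,np.sin(th)]),np.array([np.sin(th),0,-np.cos(th)])),-.02,.08),1)) for p in(-3,0,3) for th in(.63,.70,.77)])
# ASCII class map of the region
h=cv2.cvtColor(im,cv2.COLOR_BGR2HSV).astype(int)
for r in range(60,346,5):
  o=""
  for c in range(284,376,2):
    H,S,V=h[r,c];o+="R" if (H<6 or H>174) and S>150 and V>60 else "B" if 10<H<28 and S>120 and V>50 else "b" if 95<H<125 and S>90 else "k" if V<60 else "g" if V<160 else "."
  print(r,o)
E
```

```text
198.5 [(-3, 0.63, 29.7), (-3, 0.7, 29.9), (-3, 0.77, 30.3), (0, 0.63, 28.5), (0, 0.7, 28.5), (0, 0.77, 28.7), (3, 0.63, 27.4), (3, 0.7, 27.2), (3, 0.77, 27.1)]
209.8 [(-3, 0.63, 24.1), (-3, 0.7, 24.1), (-3, 0.77, 24.3), (0, 0.63, 23.1), (0, 0.7, 22.9), (0, 0.77, 22.8), (3, 0.63, 22.1), (3, 0.7, 21.6), (3, 0.77, 21.3)]
60 bbbbbbbbbbbbbbbbbbbbbbbbbbbbbbbbbbbbbbbbbbbbbb
65 bbbbbbbbbbbbbbbbbbbbbbbbbbbbbbbbbbbbbbbbbbbbbb
70 bbbbbbbbbbbbbbbbbbbbbbbbbbbbbbbbbbbbbbbbbbbbbb
75 bbbbbbbbbbbbbbbbbbbbbbbbbbbbbbbbbbbbbbbbbbbbbb
80 bbbbbbbbbbbbbbbbbbbbbbbbbbbbbbbbbbbbbbbbbbbbbb
85 bbbbbbbbbbbbbbbbbbbbbbbbbbbbbbbbbbbbbbbbbbbbbb
90 bbbbbbbbbbbbbbbbbbbbbbbbbbbbbbbbbbbbbbbbbbbbbb
95 gggggggbbbbbbbbbbbbbbbbbbbbbbbbbbbbbbbbggggggg
100 ......ggbbbbbbbbbbbbbbbbbbbbbbbbbbbbbbg.......
105 .......gbbbbbbbbbbbbbbbbbbbbbbbbbbbbbbg.......
110 ..............gBBBBBBBBBBBBBBBBg..............
115 ...............BBBBBBBBBBBBBBBBg..............
120 ...............BBBBBBBBBBBBBBBBg..............
125 ...............BBBBBBBBBBBBBBBBg..............
130 ...............BBBBBBBBBBBBBBBBg..............
135 ...............BBBB
[... 1469 characters left out ...]
kkkkkkkkkkkkkkkkkkkkkkkkkkkkkkkkgBBBk
285 BBBggkkkkgkkkkkgkkkkkgkkggkggggggkggkkgkkgBBBk
290 BBBgggggggggggggggggggggggggggggggggggggggBBBk
295 BBggggggggggggggggggggggggggggggggggggggggBBBk
300 BBBgggggggggggggggggggggggggggggggggggggggBBBk
305 BBBgggggggggggggggggggggggggggggggggggggggBBBk
310 BBBBgggggkkkkRRRRRRRRRRRRRRRRRRRkkkkgggggBBBBk
315 BBBBkggggkkkggRRRRRRRRRRRRRRRRRggkkkggggkBBBBk
320 BBBBkggggkkkggRRRRRRRRRRRRRRRRRggkkkggggkBBBBk
325 kkkkkggggkkg.gRRRRRRRRRRRRRRRRRgggkkggggkkkkkk
330 kkkkkggggkkg.gRRRRRRRRRRRRRRRRRg.gkkggggkkkkkk
335 kkkkkgggg....gRRRRRRRRRRRRRRRRRg....ggggkkkkkk
340 kkkkkgggg....gRRRRRRRRRRRRRRRRRg....ggggBBBBBB
345 BBBBBBBBBBBBBBBBBBBBBBBBBBBBBBBBBBBBBBBBBBBBBB
```

The numeric picture map shows the collar's top edge open and the tube pushing the stick up, so my hand sits too low and the stick jams at a shallow angle. I'll unload, raise the hand square to the axis, centre it 1 mm sideways, and push again with a light grip.

```bash
sed -i 's/rim=cross(g,128);/rim=cross(g,128,15);/' gap.py
python3 -m inch '[[[-3,0,-2.6,0],[0,1,0,0],[1.3,0,-1.5,0],[1.3,0,-1.5,0],[0,0,0,0]]]' 1 5
python3 gap.py
python3 -m inch '[[[1.5,0,1.3,0],[1.5,0,1.3,0],[0,0,0,0]]]' 1 8
python3 gap.py
python3 -m inch '[[[1.5,0,1.3,0],[0,0,0,0]]]' 1 8
python3 gap.py
```

```text
time: 24.12
tool_pos: [0.446, 0.1521, 0.1729]
tool_rot: [-3.142, -0.0, 1.34]
contact_force: [-1.1, 0.3, -0.7]
opening: 0.0157
t 24.125 rim 188.2 stem 194.6 collar 197.6 red 210.6 F [-1.1  0.3 -0.7] tq [-0.06 -0.   -0.02]
195 0 0; 203 308 347; 230 313 343; 260 311 344; 
time: 24.55
tool_pos: [0.4466, 0.1542, 0.171]
tool_rot: [3.141, 0.001, 1.34]
contact_force: [-2.0, -3.7, 7.4]
opening: 0.0162
t 24.55 rim 193.6 stem 200.3 collar 201.4 red 214.5 F [-2.  -3.7  7.4] tq [-0.58  0.48  0.03]
195 0 0; 203 316 340; 230 313 343; 260 311 344; 
time: 24.85
tool_pos: [0.447, 0.1557, 0.1698]
tool_rot: [3.141, 0.001, 1.34]
contact_force: [-2.6, -3.7, 7.6]
opening: 0.0162
t 24.85 rim 179.9 stem 204.1 collar 204.8 red 217.8 F [-2.6 -3.7  7.6] tq [-0.65  0.6   0.02]
195 0 0; 203 0 0; 230 313 343; 260 311 344;
```

```bash
cat >> gap.py <<'E'
print([(r,*im[r,324:333].mean(0).astype(int).tolist()) for r in range(186,212,2)])
E
python3 -m inch '[[[1.3,0,-1.5,0],[0,0,0,0]]]' 1 6
python3 gap.py
python3 -m inch '[[[1.5,0,1.3,0],[0,0,0,0],[0,0,0,0]]]' 1 8
python3 gap.py
```

```text
time: 25.15
tool_pos: [0.4472, 0.157, 0.1707]
tool_rot: [3.141, 0.001, 1.34]
contact_force: [-1.8, -4.5, 3.7]
opening: 0.0162
t 25.15 rim 185.1 stem 205.6 collar 205.8 red 218.7 F [-1.8 -4.5  3.7] tq [-0.86  0.48  0.08]
195 0 0; 203 0 0; 230 313 343; 260 311 344; 
[(186, 50, 126, 166), (188, 49, 126, 165), (190, 49, 124, 163), (192, 49, 123, 162), (194, 48, 122, 161), (196, 47, 120, 158), (198, 48, 121, 159), (200, 52, 132, 169), (202, 59, 144, 180), (204, 55, 129, 161), (206, 27, 49, 60), (208, 23, 21, 22), (210, 23, 19, 20)]
time: 25.58
tool_pos: [0.4475, 0.1583, 0.1696]
tool_rot: [3.141, 0.001, 1.34]
contact_force: [-2.5, -5.1, 5.6]
opening: 0.0161
t 25.575 rim 187.8 stem 209.3 collar 209.5 red 222.3 F [-2.5 -5.1  5.6] tq [-0.96  0.46  0.03]
195 0 0; 203 0 0; 230 312 344; 260 311 344; 
[(186, 51, 129, 170), (188, 50, 127, 168), (190, 50, 127, 167), (192, 50, 126, 166), (194, 50, 125, 164), (196, 49, 124, 163), (198, 47, 121, 160), (200, 47, 120, 158), (202, 49, 124, 162), (204, 54, 136, 174), (206, 60, 145, 181), (208, 52, 123, 155), (210, 24, 36, 44)]
```

Now the force is purely axial (7.8 N along, 0.7 N across) and no stem shows: collar seated. Press a little firmer and hold.

```bash
python3 -m inch '[[[0,0,0,0],[0.8,0,0.7,0],[0,0,0,0],[0,0,0,0],[0,0,0,0],[0,0,0,0],[0,0,0,0]]]' 1 15
python3 gap.py
```

```text
time: 26.5
tool_pos: [0.4476, 0.1584, 0.1695]
tool_rot: [3.141, 0.003, 1.34]
contact_force: [-5.9, -10.1, 11.7]
opening: 0.0161
t 26.5 rim 187.2 stem 209.4 collar 209.5 red 222.5 F [ -5.9 -10.1  11.7] tq [-1.6   0.89  0.06]
195 0 0; 203 0 0; 230 312 343; 260 312 344; 
[(186, 51, 129, 170), (188, 49, 127, 167), (190, 50, 127, 167), (192, 50, 126, 166), (194, 49, 124, 164), (196, 50, 124, 163), (198, 48, 122, 161), (200, 48, 121, 159), (202, 49, 124, 161), (204, 55, 136, 174), (206, 60, 145, 181), (208, 53, 127, 159), (210, 25, 39, 48)]
```

```bash
python3 - <<'E'
from h import *
s=observe();d=read_camera("wrist");M=np.array([.45,.1733,.16]);n=np.array([-.233*.766,-.9725*.766,.6428]);u=np.array([.233*.6428,.9725*.6428,.766])
for g in(0,1,2,3,4):print(g,proj(d,M+.012*u+n*g*1e-3,s)[0],proj(d,M+.012*u+n*(.006+g*1e-3),s)[0])
h=cv2.cvtColor(d["img"],cv2.COLOR_BGR2HSV).astype(int)
for r in range(180,246,3):
  o=""
  for c in range(292,368,1):
    H,S,V=h[r,c];o+="R" if (H<6 or H>174) and S>150 and V>60 else "B" if 10<H<28 and S>120 and V>50 else "b" if 95<H<125 and S>90 else "k" if V<60 else "g" if V<160 else "."
  print(r,o)
E
```

```text
0 211.36975237578918 223.34747782631572
1 213.3414374759165 225.3787258948617
2 215.32286630110403 227.42016309708794
3 217.31411125795557 229.47186629176522
4 219.31524547227093 231.53391311262874
180 ...................gBBBBBBBBBBBBBBBBBBBBBBBBBBBBBBBBBg......................
183 ...................gBBBBBBBBBBBBBBBBBBBBBBBBBBBBBBBBBg......................
186 ..................ggBBBBBBBBBBBBBBBBBBBBBBBBBBBBBBBBBg......................
189 ..................ggBBBBBBBBBBBBBBBBBBBBBBBBBBBBBBBBBg......................
192 ..................gBBBBBBBBBBBBBBBBBBBBBBBBBBBBBBBBBBg......................
195 .................gBBBBBBBBBBBBBBBBBBBBBBBBBBBBBBBBBBBBg.....................
198 ................gBBBBBBBBBBBBBBBBBBBBBBBBBBBBBBBBBBBBBBg....................
201 ...............gBBBBBBBBBBBBBBBBBBBBBBBBBBBBBBBBBBBBBBBBg...................
204 ..............gBBBBBBBBBBBBBBBBBBBBBBBBBBBBBBBBBBBBBBBBBBg..................
207 .............gBBBBBBBBBBBBBBBBBBBBBBBBBBBBBBBBBBBBBBBBBBBBg.................
210 ............gBBBBBBBBBBBBBBBBBBBkkkkkkkkBBBBBBBBBBBBBBBBBBBg................
213 .......
[... 179 characters left out ...]
kkkkkkkkkkkkkkkkkkkkkkkkkkkkkkkkkkkg................
222 ............ggkkkkkkkkkkkkRRRRRRRRRRRRRRRRRRRRRkkkkkkkkkkkkg................
225 ............ggkkkkkkRRRRRRRRRRRRRRRRRRRRRRRRRRRRRRRRkkkkkkkg................
228 .............ggkkkkRRRRRRRRRRRRRRRRRRRRRRRRRRRRRRRRRRRkkkkgg................
231 ...............ggggRRRRRRRRRRRRRRRRRRRRRRRRRRRRRRRRRRgggg...................
234 ...................ggRRRRRRRRRRRRRRRRRRRRRRRRRRRRRRRg.......................
237 ......gggggggggg...gRRRRRRRRRRRRRRRRRRRRRRRRRRRRRRRRgg...gggggggggg.........
240 ggggggggggggggkkkkkRRRRRRRRRRRRRRRRRRRRRRRRRRRRRRRRRRRkkkkggggggggggggggggg.
243 ggggggggggggggkkkkkRRRRRRRRRRRRRRRRRRRRRRRRRRRRRRRRRRRkkkkgggggggggggggggggg
```

Collar and handle edges are within 2 px of the flush prediction. Drawing out.

```bash
python3 -m inch '[[[-3,0,-2.5,0],[-7.7,0,-6.4,0],[-7.7,0,-6.4,0],[-7.7,0,-6.4,0],[0,0,0,0]]]' 1 15
python3 gap.py | head -1
python3 -m inch '[[[-11.5,0,-9.65,0],[-11.5,0,-9.65,0],[-11.5,0,-9.65,0],[-11.5,0,-9.65,0],[-11.5,0,-9.65,0],[0,0,0,0]]]'
python3 -m inch '[[[-11.5,0,-9.65,0],[-11.5,0,-9.65,0],[-11.5,0,-9.65,0],[-11.5,0,-9.65,0],[0,0,0,0],[0,0,0,0]]]'
python3 look.py t9 0.698
```

```text
time: 27.22
tool_pos: [0.4421, 0.1338, 0.1909]
tool_rot: [3.14, -0.0, 1.339]
contact_force: [-0.8, 0.0, -0.9]
opening: 0.0158
time: 28.02
tool_pos: [0.429, 0.0776, 0.2394]
tool_rot: [3.14, -0.0, 1.338]
contact_force: [-0.3, 0.1, -0.9]
opening: 0.0161
time: 28.78
tool_pos: [0.418, 0.0336, 0.2769]
tool_rot: [-3.141, -0.0, 1.339]
contact_force: [-0.0, -0.0, -0.7]
opening: 0.0161
28.775 [0.418  0.0336 0.2769] [-3.1414 -0.0002  1.3394] [-0.0408 -0.0408 -0.6593] 0.016063447128956482
scene stick_tip [([260.9, 192.5], 0.73), ([139.5, 349.5], 0.52)]
scene stick_handle [([220.5, 211.3], 0.67), ([124.7, 314.6], 0.65)]
scene dip_tube [([141.6, 350.7], 0.46)]
side stick_tip [([230.1, 472.2], 0.88), ([341.9, 319.0], 0.74), ([141.2, 219.9], 0.68), ([139.0, 221.8], 0.64)]
side stick_handle [([316.1, 248.8], 0.76), ([281.8, 474.4], 0.63), ([126.0, 236.4], 0.44)]
side dip_tube [([140.0, 220.5], 0.6)]
to mouth, tool mm [10.771  -0.9002 14.0888]
tip [0.4484 0.1626 0.1741]
crop r0 c0 92 301 M [142.115 351.756] tip [139.7296 349.9526]
crop r0 c0 90 169 M [140.8436 219.4172] tip [138.8034 220.3382]Traceback (most recent call last):
  File "gap.py", line 8, in <module>
    rim=cross(g,128,15);col=cross(g,60);rd=cross(p[:,2],80,int(col-160)+3)
  File "gap.py", line 6, in cross
    i=next(k for k in range(i0,len(a)-1) if (a[k]-t)*(a[k+1]-t)<=0 and a[k]!=a[k+1]);return 160+i+(t-a[i])/(a[i+1]-a[i])
StopIteration
```

Drawn out (tip about 30 mm clear of the mouth). Pull back further and carry it to the mat to re-level it there.

```bash
python3 -m inch '[[[-23,0,-19.3,0],[-23,0,-19.3,0],[0,0,0,0.167],[0,0,0,0.166],[0,0,0,0]]]' 1 15
python3 -m inch '[[[-27,35,16,0],[-27,35,16,0],[-27,35,16,0],[-27,35,16,0],[-27,35,16,0],[-27,35,16,0],[-27,35,16,0],[0,0,0,0],[0,0,0,0]]]'
python3 - <<'E'
from h import *
np.set_printoptions(precision=4,suppress=True)
s=observe();R=Ro.from_euler('xyz',s["tool_rot"]).as_matrix();a=read_camera("scene");b=read_camera("side")
for c in("scene","side"):
  for l in("stick_tip","stick_handle","drip_mat"):print(c,l,[(p["at"],round(p["conf"],2)) for p in place_of(c,l)])
for L,th in((.158,.7),(.173,.7),(.158,0)):
  t=s["tool_pos"]+R@[L*np.cos(th),0,-.0105+L*np.sin(th)];print(L,th,t,proj(a,t),proj(b,t))
w=read_camera("wrist");h=cv2.cvtColor(w["img"],cv2.COLOR_BGR2HSV).astype(int)
for r in range(0,346,8):
  o=""
  for c in range(284,376,2):
    H,S,V=h[r,c];o+="R" if (H<6 or H>174) and S>150 and V>60 else "M" if 80<H<100 and S>60 else "k" if V<60 else "g" if V<160 else "."
  print(r,o)
E
```

```text
time: 29.8
tool_pos: [0.4076, -0.0112, 0.3157]
tool_rot: [3.142, -0.0, 1.008]
contact_force: [0.8, -0.0, -0.7]
opening: 0.0156
time: 30.92
tool_pos: [0.5135, -0.3013, 0.2035]
tool_rot: [-3.141, -0.0, 1.009]
contact_force: [-0.2, -0.4, -1.9]
opening: 0.0158
scene stick_tip [([245.1, 322.2], 0.7)]
scene stick_handle [([391.5, 251.3], 0.83), ([220.2, 209.6], 0.8), ([228.6, 265.5], 0.68)]
scene drip_mat [([269.5, 306.8], 0.65)]
side stick_tip [([230.4, 473.5], 0.9), ([346.0, 317.0], 0.71)]
side stick_handle [([318.2, 244.7], 0.96), ([203.0, 375.6], 0.71)]
side drip_mat [([229.3, 346.5], 0.9), ([156.4, 213.1], 0.64)]
0.158 0.7 [ 0.5778 -0.199   0.1122] [243.2104 323.887 ] [194.4648 352.702 ]
0.173 0.7 [ 0.5839 -0.1893  0.1026] [244.292  327.9251] [193.8378 351.1315]
0.158 0 [ 0.5977 -0.1676  0.214 ] [209.2103 338.7172] [155.1706 350.0611]
0 MMMMMMMMMMMMMMMMMMMMMMMMMMMMMMMMMMMMMMMMMMMMMM
8 MMMMMMMMMMMMMMMMMMMMMMMMMMMMMMMMMMMMMMMMMMMMMM
16 MMMMMMMMMMMMMMMMMMMMMMMMMMMMMMMMMMMMMMMMMMMMMM
24 MMMMMMMMMMMMMMMMMMMMgggggMMMMMMMMMMMMMMMMMMMMM
32 MMMMMMMMMMMMMMMMMMMgggggggMMMMMMMMMMMMMMMMMMMM
40 MMM
[... 1274 characters left out ...]
ggkkkRRRRRRRRRRRRRRRRRkkggggggggg....
248 kkkkgggggggkkkRRRRRRRRRRRRRRRRRkkkgggggggkkkkk
256 kkkkggggggkkkkRRRRRRRRRRRRRRRRRkkkkggggggkkkkk
264 kkggggggggkkkRRRRRRRRRRRRRRRRRRkkkkggggggggkkM
272 kggggggggkkkkRRRRRRRRRRRRRRRRRRkkkkkggggggggkk
280 gggkkkkkkkkkkkkkkkkkkkkkkkkkkkkkkkkkkkkkkkgggk
288 gggggggggggggggggggggggggggggggggggggggggggggk
296 .gggggggggggggggggggggggggggggggggggggggggg.gg
304 ..ggggggggggggggggggggggggggggggggggggggggg..g
312 g.gggggggkkkgRRRRRRRRRRRRRRRRRRRgkkkggggggg.gk
320 ggggkggggkkkggRRRRRRRRRRRRRRRRRggkkkggggkggggk
328 kkkkkggggkkg.gRRRRRRRRRRRRRRRRRgggkkkgggkkkkkk
336 kkMkkgggg...gRRRRRRRRRRRRRRRRRRg....gggkkkkggg
344 gggggggggggggggggggggggggggggggggggggggggggggg
```

```bash
python3 -m inch '[[[0,0,47,0],[0,0,47,0],[0,0,8,0],[0,0,3,0],[0,0,0,0]]]' 1 10
python3 -m inch '[[[-5.1,0,6.5,0],[-4.8,0,6.7,0],[-4.4,0,7,0],[-4.1,0,7.2,0],[-3.7,0,7.4,0],[-3.3,0,7.6,0],[0,0,0,0]]]' 1 4
python3 -m inch '[[[-2.9,0,7.7,0],[-2.5,0,7.9,0],[-2.1,0,8,0],[-1.6,0,8.1,0],[0,0,0,0]]]' 1 4
python3 -m inch '[[[-1.2,0,8.2,0],[-0.8,0,5,0],[0,0,0,0]]]' 1 4
```

```text
time: 32.0
tool_pos: [0.5146, -0.3026, 0.1005]
tool_rot: [3.138, 0.0, 1.007]
contact_force: [-0.0, 0.4, -0.1]
opening: 0.0161
time: 32.88
tool_pos: [0.4996, -0.3233, 0.0554]
tool_rot: [-3.14, -0.0, 1.007]
contact_force: [-0.2, 0.0, -0.5]
opening: 0.0161
time: 33.5
tool_pos: [0.4947, -0.3308, 0.0237]
tool_rot: [-3.14, -0.0, 1.007]
contact_force: [0.0, 0.7, -0.6]
opening: 0.0159
time: 33.88
tool_pos: [0.4939, -0.3327, 0.0109]
tool_rot: [-3.141, -0.0, 1.007]
contact_force: [-0.5, 0.7, -1.4]
opening: 0.0163
```

Lower gently to contact, open, step to the handle's middle and regrip.

```bash
python3 -m inch '[[[0,0,2,0],[0,0,2,0],[0,0,0,0]]]' 1 4
python3 -m inch '[[[0,0,0,0],[0,0,0,0],[0,0,0,0],[0,0,0,0]]]' 0.3 4
cat > m.py <<'E'
from h import *
np.set_printoptions(precision=4,suppress=True)
s=observe();w=read_camera("wrist");print(s["tool_pos"],s["contact_force"])
h=cv2.cvtColor(w["img"],cv2.COLOR_BGR2HSV).astype(int)
for r in list(range(0,200,20))+list(range(200,346,8)):
  o=""
  for c in range(284,376,2):
    H,S,V=h[r,c];o+="R" if (H<6 or H>174) and S>150 and V>60 else "M" if 80<H<100 and S>60 else "k" if V<60 else "g" if V<160 else "."
  print(r,o)
s0=dict(tool_pos=np.zeros(3),tool_rot=np.zeros(3))
print([(a,proj(w,np.array([a*1e-3,0,-.0105-.012]),s0)[0].round(1)) for a in(10,17,24,32)])
E
python3 m.py
```

```text
time: 34.25
tool_pos: [0.4944, -0.333, 0.0078]
tool_rot: [3.141, 0.0, 1.007]
contact_force: [-1.2, 0.7, 3.5]
opening: 0.0158
time: 34.75
tool_pos: [0.4941, -0.3327, 0.0073]
tool_rot: [-3.142, -0.0, 1.007]
contact_force: [-0.6, -0.6, -0.6]
opening: 0.0322
[ 0.4941 -0.3327  0.0073] [-0.6159 -0.6441 -0.571 ]
0 MMMMMMMMMMMMMMMMMgggg....gggMMMMMMMMMMMMMMMMMM
20 MMMMMMMMMMMMMMMMMggg.....gggMMMMMMMMMMMMMMMMMM
40 MMMMMMMMMMMMMMMMMggg.....gggMMMMMMMMMMMMMMMMMM
60 MMMMMMMMMMMMMMMMMMgg.....gggMMMMMMMMMMMMMMMMMM
80 MMMMMMMMMMMMMMMMMMgg.....gggMMMMMMMMMMMMMMMMMM
100 MMMMMMMMMMMMMMMMMMgg.....gggMMMMMMMMMMMMMMMMMM
120 MMMMMMMMMMMMMMMMMMgg.....gggMMMMMMMMMMMMMMMMMM
140 MMMMMMMMMMMMMMMMMMgg......ggMMMMMMMMMMMMMMMMMM
160 MMMMMMMMMMMMMMMMMMgg.....ggMMMMMMMMMMMMMMMMMMM
180 MMMMMMMMMMMMMMMMMMgg.....ggMMMMMMMMMMMMMMMMMMM
200 MMMMMMMMMMMMMMMMMMgg.....ggMMMMMMMMMMMMMMMMMMM
208 MMMMMMMMMMMMMMMMMkgg.....gggMMMMMMMMMMMMMMMMMM
216 MMMMMMMMMMkkkkkkkkkkgggggkkkkkkkkkkMMMMMMMMMMM
224 MMMMMMMMMMMkkkkkkkkkkkkkkkkkkkkkkkkMMMMMMMMMMM
232 MMMMMMMMMMMMMMgkkkkkkkkkkkkkkkkgMMMMMMMMMMMMMM
240 gggkkMMMMMMMMgRRRRRRRRRRRRRRRRRgMMMMMMMMkkgggg
248 ggkkkMMMMMMMMgRRRRRRRRRRRRRRRRRg.......gkkkggg
256 gkkkkMMMMMMMMgRRRRRRRRRRRRRRRRRgMMMMMMMMkMkkgg
264 kkkkkM........RRRRRRRRRRRRRRRRRgMMMMMMMkkkkkkg
272 kkkkkMMMMMMMMgRRRRRRRRRRRRRRRRR........kkkkkMk
280 kkkkkkkkkkkkkkkkkkkkkkkkkkkkkkkkkkkkkkkkgkkkkk
288 gggggggggggggggggggggggggggggggggggggggggggggg
296 gggggggggggggggggggggggggggggggggggggggggggggg
304 gggggggggggggggggggggggggggggggggggggggggggggg
312 kkg...........gRRRRRRRRRRRRRRRR...........gkkk
320 kg.............RRRRRRRRRRRRRRRR............gkk
328 g..............RRRRRRRRRRRRRRRR.............gk
336 ...............RRRRRRRRRRRRRRRR...............
344 gggggggggggggggggggggggggggggggggggggggggggggg
[(10, np.float64(256.5)), (17, np.float64(241.0)), (24, np.float64(225.0)), (32, np.float64(206.3))]
```

```bash
python3 -m inch '[[[-13,0,0,0],[0,0,0,0],[0,0,0,0]]]' 0.3 4
python3 -m inch '[[[0,0,0,0],[0,0,0,0],[0,0,0,0],[0,0,0,0],[0,0,0,0],[0,0,0,0]]]' 1 25
python3 -m inch '[[[0,0,-8,0],[0,0,-30,0],[0,0,-40,0],[0,0,-40,0],[0,0,-15,0],[0,0,0,0],[0,0,0,0],[0,0,0,0],[0,0,0,0]]]'
cat >> m.py <<'E'
R=Ro.from_euler('xyz',s["tool_rot"]).as_matrix();a=read_camera("scene");b=read_camera("side")
t=s["tool_pos"]+R@[.173,0,-.0083]
pa=[p["at"] for p in place_of("scene","stick_tip")];pb=[p["at"] for p in place_of("side","stick_tip")]
print("tip",t,proj(a,t),proj(b,t),pa,pb,s["opening"])
print("mat",[(p["at"],onz(a,p["at"],0)) for p in place_of("scene","drip_mat")][:1])
E
python3 m.py
```

```text
time: 35.17
tool_pos: [0.487, -0.344, 0.0074]
tool_rot: [3.142, -0.0, 1.006]
contact_force: [-0.1, -0.1, -0.3]
opening: 0.0322
time: 35.92
tool_pos: [0.4872, -0.3437, 0.0074]
tool_rot: [3.142, -0.0, 1.007]
contact_force: [-0.5, 0.1, 0.0]
opening: 0.016
time: 37.05
tool_pos: [0.4869, -0.3435, 0.1394]
tool_rot: [-3.14, -0.0, 1.007]
contact_force: [-0.4, -0.1, -0.2]
opening: 0.0159
[ 0.4869 -0.3435  0.1394] [-0.4214 -0.112  -0.2128]
0 MMMMMMMMMMMMMMMMMgggggggggggMMMMMMMMMMMMMMMMMM
20 MMMMMMMMMMMMMMMMMgggggggggggMMMMMMMMMMMMMMMMMM
40 MMMMMMMMMMMMMMMMMgggggggggggMMMMMMMMMMMMMMMMMM
60 MMMMMMMMMMMMMMMMMgggggggggggMMMMMMMMMMMMMMMMMM
80 MMMMMMMMMMMMMMMMMgggggggggggMMMMMMMMMMMMMMMMMM
100 MMMMMMMMMMMMMMMMMggggggggggMMMMMMMMMMMMMMMMMMM
120 MMMMMMMMMMMMMMMMMggggggggggMMMMMMMMMMMMMMMMMMM
140 MMMMMMMMMMMMMMMMMMgggggggggMMMMMMMMMMMMMMMMMMM
160 MMMMMMMMMMMMMMMMMMgggggggggMMMMMMMMMMMMMMMMM..
180 MMMMMMMMMMMMMMMMgggggggggggMMMMMMMM...........
200 MMMM......gkkkkkkkkkkkkkkkkkkkkkkkg...........
208 .............gRRRRRRRRRRRRRRRRRg..............
216 .............gRRRRRRRRRRRRRRRRRg..............
224 .....
[... 454 characters left out ...]
ggggggggggggggggggggggggggggggggggggggggggg.gk
304 g.ggggggggggggggggggggggggggggggggggggggggg.gk
312 g.gggggggkkkggRRRRRRRRRRRRRRRRg.gkkkggggggg.gk
320 ggggkggggkkkg.RRRRRRRRRRRRRRRRg.gkkkggggkggggk
328 kkkkkggggkkg..RRRRRRRRRRRRRRRRg..gkkggggkkkkkk
336 kMkkkgggg..g............gRg.........gggkkgkggg
344 gggggggggggggggggggggggggggggggggggggggggggggg
[(10, np.float64(256.5)), (17, np.float64(241.0)), (24, np.float64(225.0)), (32, np.float64(206.3))]
tip [ 0.5794 -0.1973  0.1477] [233.3091 324.9861] [184.1427 353.2865] [[263.8, 192.8], [233.6, 324.9]] [[344.8, 319.4], [237.5, 377.4], [181.7, 352.6], [228.7, 470.6]] 0.01585354375727509
mat [([268.7, 308.0], array([ 0.5388, -0.215 ,  0.    ]))]
```

Stick is level, and the tip matches its prediction in the scene view (233.6,324.9 against 233.3,325.0), over the mat and 145 mm up. Handing in.

```bash
python3 - <<'E'
from cell import *
s=observe();print(s["time"],abs(s["qvel"]).max(),s["opening"]);print(hand_in())
E
```

```text
37.35 0.0012991318014790917 0.01589975177216936
the job is handed in; nothing more can be done
None
```

I dipped the stick in the pump tube until its collar seated, held it there, drew it out and presented it level over the drip mat. I handed in at 37.4 s of the allowed 61 s, with no verdict reported.

**How it went**
- **Tilting:** the moves allow no tilting of the tool, so I let the stick pivot in a light grip with its tip in the tube mouth. Afterwards I laid it flat on the mat to level it and took it again at the middle of the handle.
- **First push jammed:** the stick stopped about 2–4 mm short because my hand was too low across the tube axis. I eased off, raised the hand about 6 mm and pushed again.
- **Slipping:** the pads slid about 15 mm along the handle during the pushes. Taking a new grip on the mat corrected this.

**Last checks**
- **Seated:** the collar edges were within about 2 pixels of the flush prediction and no stem showed. The push met a firm stop at about 16 N and was held for about 0.9 s.
- **Final hold:** the stick is in the fingers with the pads 15.9 mm apart and the arm still. The scene camera put the tip within 0.3 pixels of where a level stick should show. It is about 145 mm above the mat and roughly 45 mm from its centre.
- **Marked face up:** I did not look at this directly. I infer it from the grip on the handle's flat sides.
- **Side view:** the side camera's nearest tip detection was 2.5 pixels off the prediction.
- **Bystanders:** the arm stayed well away from the bottle, jar and rack. I did not measure their positions again at the end.

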